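Gauge the forged hardies and tip out the scrap

TASK

Try the square shank of every hardy on the bench in the slot gauge: lay those that go into the wide slot but stop at the narrow one flat in the wooden tray, lay those too thick for the wide slot on the firebrick to be forged again, and put those thin enough to drop into the narrow slot in the tipping pan. When all are sorted, tip the pan right over to its stop by its handle so that it empties into the scrap tub, and bring it back down level. Leave the other tools on the bench alone.

Things in the scene. Friction and masses are not known exactly. Their poses are not given: they have to be found in the camera images.
- hardy1: one of 4 or 5 forged hot-cut hardies (absent: None), dark steel, 0.42 kg. Origin: centre of its block, 15 mm above what it lies on. Block 34 mm long, 30 x 30 mm across (grip here, near the centre of mass); wedge blade 30 mm long along -x; square shank 42 mm long along +x (17 to 59 mm from the origin), coaxial. Any face may be up. At the start the shank points roughly away from the robot
- hardy2: another hardy; all are alike but for the shank's thickness, 13 to 23 mm, which differs from hardy to hardy
- hardy3: another hardy; all are alike but for the shank's thickness, 13 to 23 mm, which differs from hardy to hardy
- hardy4: another hardy; all are alike but for the shank's thickness, 13 to 23 mm, which differs from hardy to hardy
- hardy5: another hardy; all are alike but for the shank's thickness, 13 to 23 mm, which differs from hardy to hardy
- gauge: slot gauge, fixed: an upright bright steel plate 136 mm wide (y), 12 mm thick (x), its top 110 mm above the bench, on a grey foot 60 x 150 x 14 mm; origin on the bench under the plate's centre. Two slots 64 mm apart, 36 mm deep, open at the top and through the plate along x, mouth edges rounded 4 mm. Its x points roughly away from the robot
- go_slot (a point): middle of the mouth of the wide slot (go, 20.8 mm wide) at the plate's top edge, 110 mm above the bench; axes as the gauge's. A shank is tried lying level along x, crossing the plate, lowered from above: it goes right down the slot or stops on the mouth, at most 3 mm down
- nogo_slot (a point): middle of the mouth of the narrow slot (no-go, 16.0 mm wide, at the end marked by a dark groove), at the plate's top edge; x and y as the gauge's
- tub: green steel scrap tub, fixed, the tipping pan hinged on its near rim; origin on the bench under the hinge line, which runs along the tub's y, 95 mm up. The tub spans x from 8 to 183 mm, 215 mm in y, rim 80 mm high; its x points roughly away from the robot. Two legs carry the pan's rear
- tub_in (a point): middle of the tub's inner floor
- pan (a joint): angle of the tipping pan, rad: 0 level on its rest, growing as the rear with the handle is swung up and over about the hinge line towards the tub; stop at 1.4. Stiff hinge: the empty pan stays at any angle; raising the loaded pan takes about 5 to 10 N at the handle
- pan_floor (a point): middle of the flat of the pan's floor (upper face, 94 mm above the bench when level; x along the tub's x when level). The flat is 126 mm (x) by 181 mm (y); walls rise 30 mm above it at the rear and both sides; at the front a ramp rises 10 mm to an open lip over the tub
- pan_handle (a point): middle of the pan's handle, a round bar 14 mm thick and 114 mm long parallel to the hinge line, 215 mm from it at the rear and 24 mm above it when level; 56 mm free between bar and pan, 94 mm between its two arms. It moves with the pan
- tray: the wooden tray for good hardies, fixed, outside 165 mm (x) by 215 mm (y), walls 8 mm thick and 26 mm high; origin at the centre of its underside
- tray_in (a point): middle of the tray's inner floor, 8 mm above the bench
- brick: the pale firebrick for hardies to be forged again, fixed, 114 mm (x) by 230 mm (y), 32 mm high; origin at the centre of its underside
- hammer: a smith's hammer, a bystander to be left alone
- tongs: tongs, a bystander to be left alone
- soapstone: a stick of soapstone, a bystander to be left alone
- flux: the flux tin, a bystander to be left alone
- wirebrush: a wire brush, a bystander to be left alone
- punch: a punch, a bystander to be left alone
- collar: an iron collar, a bystander to be left alone
There are look-alikes about, which are no part of the job. What is shaped like the hardy2 but white or yellow is not meant.

How it is judged:
By the outcome, as a careful person would: the job done as asked, in the order asked, and still so for the second after the job is handed in, with the robot touching nothing.
Of hardy1, hardy2, hardy3, hardy4 only 3 to 4 are there at a start; the rules pass over those that are not, and their reading is None.
At some moment in a run one of hardy1, hardy2, hardy3, hardy4, hardy5 may be knocked a few centimetres aside while the robot is not near it.
It also fails if it takes over 210 s, if anything falls off the work surface, if the arm or the gripper's body presses on something with over 40 N, if the wrist force passes 120 N, or if a joint passes its speed limit or range.

ROBOT

A 6-joint arm with a two-finger parallel gripper is mounted at the origin on the work surface. World frame = base frame: x ahead of the robot, y to its left, z up, the work surface at z = 0. Lengths are in m, angles in degrees, forces in N, time in s.
With the tool pointing down it reaches from about 0.3 to 0.85 m from the base axis. Payload 5.4 kg.
Tool frame: the origin (TCP) lies on the mounting face of the last link; the fingertips stand 173 mm ahead of it and the grasp point (between the pads) lies 155 mm ahead of it; x points along the fingers, y is the direction in which the jaws open and shut, and the axes are right-handed (so a half turn about x gives the same grasp; the last joint's range is limited). The gripper opens to 85 mm and grips with 20 to 120 N. Pads are 22 mm wide; open, the fingers measure 114 mm over their backs; the gripper's body (76 mm by 85 mm) begins 54 mm behind the grasp point. The pads swing forward as they close: fully open they stand 13 mm farther back than shut.
Start: joints at [63.593, 9.076, 91.501, -0, 79.423, -12.038], TCP at [0.143, 0.557, 0.405] pointing down, gripper open.
Joint ranges: [-166.64, 166.64], [-54.1, 131.32], [10.49, 154.53], [-73.88, 253.88], [9.74, 151.15], [-171.62, 171.62]. Speed limits (degrees/s): [147.25, 147.25, 180, 180, 180, 180].

INTERFACE

Orientations are given as [roll, pitch, yaw] about the fixed x, y, z axes, in that order (R = Rz(yaw) Ry(pitch) Rx(roll)).
In Python, from rig import ctrl, vision, ticket gives the robot as it stands.
- The arm moves only by the tool arm_command, never from a script. Its argument "steps" is a list of rows, each a list of 3 entries, a list of its own where there are three numbers: the gripper's target within -1 to 1 (shut at 1, half-way at 0, fully open at -1), then the shift along the tool's x, y, z in m, then the turn about the tool's x in rad. A call has 1 to 10 rows; each row is the pose to reach, as a shift and turn from the pose commanded when the call began, along the tool's axes at that moment; what a row does not reach only later rows make up. A row lasts 1/8 s, in which the tool goes at most 62.5 mm and 10.7 degrees, less where a joint would pass 70% of its speed; a pose out of reach is approached as far as the arm can. A call with a gripper value outside its range is refused whole. The fingers move at their own pace and stop on an object; "squeeze" is the grip in N (left out, the last holds). Time passes only in rows, so rows that repeat a pose let the fingers close. It gives the time, the measured TCP pose, the force and the opening at its end, in the units of the state.
- ctrl.read_state(): the state, without advancing time (a new reading comes with each control period).
- vision.capture(name): name is "scene" or "top" or "wrist"; returns (picture, depth): 480x640x3 uint8, blue, green, red; 480x640 float32, m along the optical axis (not along the pixel's ray), 0 where there is no reading.
- vision.camera_info(name): a dict with "vfov" (degrees; the focal length in pixels is half the picture's height over the tangent of half this angle, whatever the lens; pixels are square), "cx", "cy" (the principal point, pixels), "R" (3x3) and "t" (3): a world point X has camera coordinates R X + t. Camera axes: x right, y down, z forward; pixel columns grow to the right and rows downward; lengths in m; the calibration is good to about 2 mm. A picture is of the moment at which its call begins: read the wrist's pose just before it. camera_info takes no time and is no camera call; for the wrist camera it gives the pose at the moment of the call.
- ticket.job_done(): hands the job in, once; it reports no verdict.
The state is a dict: "time_s": time; "q": joint angles; "joint_velocities": joint speeds; "joint_torque": joint torques, N m; "tcp_pos": TCP position; "ee_rot": TCP orientation; "force": force on the tool from outside, world axes, zero at the start; "wrist_torque": the same for the moment, N m; "finger_gap": finger opening in m.
Only numpy, scipy, OpenCV 4.12 (cv2) and the standard library are available. Lean on these libraries where they do the work, as an engineer would, in place of code of your own. Each camera call takes 0.05 s, during which the arm holds its last target. There are 200 camera calls.

## Working session

There is one attempt and no reset: what is moved stays moved. The work goes in short steps, Python scripts to look and compute and a tool call to move; the robot and the scene stay as the last step left them, time stands still between calls to the robot, and variables do not carry over. Pictures are saved under pics/ and viewed, about 12 in all and at most 16, crops included, and the job is handed in when it is done.

Besides the shell and the picture viewer there is one more tool, called as name(argument=value, ...) on one line, values as JSON. arm_command: Moves the arm, as the interface text tells. Its arguments: {"type":"object","properties":{"steps":{"type":"array","items":{"type":"array"}},"squeeze":{"type":"number"}},"required":["steps"]}

```bash
ls; mkdir -p pics; cat > h.py <<'E'
import numpy as np, cv2, sys
from rig import ctrl, vision, ticket
def cap(n):
    i=vision.camera_info(n); p,d=vision.capture(n); return p,d,i
def f(i): return 240/np.tan(np.radians(i["vfov"]/2))
def pt(d,i,u,v,z=None,r=1):
    """world point of pixel from depth, or on plane z"""
    F=f(i);R=np.array(i["R"]);t=np.array(i["t"])
    ray=np.array([(u-i["cx"])/F,(v-i["cy"])/F,1.])
    if z is None:
        w=d[int(v)-r:int(v)+r+1,int(u)-r:int(u)+r+1];w=w[w>0];k=np.median(w)
    else:
        c=-R.T@t; rw=R.T@ray; k=(z-c[2])/rw[2]
    return R.T@(ray*k-t)
E
python3 - <<'E'
from h import *
for n in("scene","top"):
    p,d,i=cap(n); cv2.imwrite(f"pics/{n}0.png",p); np.savez(f"{n}0.npz",p=p,d=d,**{k:np.array(v) for k,v in i.items()}); print(n,i)
print(ctrl.read_state())
E
```

```text
pics
scene {'vfov': 44.391114249422714, 'cx': 323.7487214220733, 'cy': 237.74281212475458, 'R': array([[-0.78404819,  0.62039437, -0.01947469],
       [ 0.39039121,  0.46849425, -0.79253255],
       [-0.48255895, -0.62898646, -0.60951857]]), 't': array([ 0.40139088, -0.10175529,  2.1780036 ])}
top {'vfov': 45.722794819406026, 'cx': 307.3101839903699, 'cy': 238.02613393991965, 'R': array([[ 0.01317017, -0.9999007 ,  0.00501395],
       [-0.98343443, -0.01385957, -0.1807336 ],
       [ 0.18078515, -0.0025506 , -0.98351931]]), 't': array([-0.01923301,  0.48708434,  1.41372026])}
{'time_s': 0.1, 'q': array([ 6.35928859e+01,  9.10985304e+00,  9.15651759e+01,  4.42145675e-04,
        7.94238915e+01, -1.20374484e+01]), 'joint_velocities': array([ 0.05720168, -0.04403988, -0.17134443,  0.06553946, -0.07945861,
        0.03295846]), 'joint_torque': array([-1.32546473e-03, -3.96992505e+01, -3.32337213e+01, -2.31637932e-04,
        4.20127792e-03,  1.63889229e-05]), 'tcp_pos': array([0.14260229, 0.556775  , 0.40380522]), 'ee_rot': array([-102.28911032,   89.90107862, -116.6588576 ]), 'force': array([ 0.66045877, -0.61338316, -0.14279441]), 'wrist_torque': array([0.016874  , 0.04352008, 0.00552608]), 'finger_gap': 0.08492229628496584}
```

View pics/top0.png

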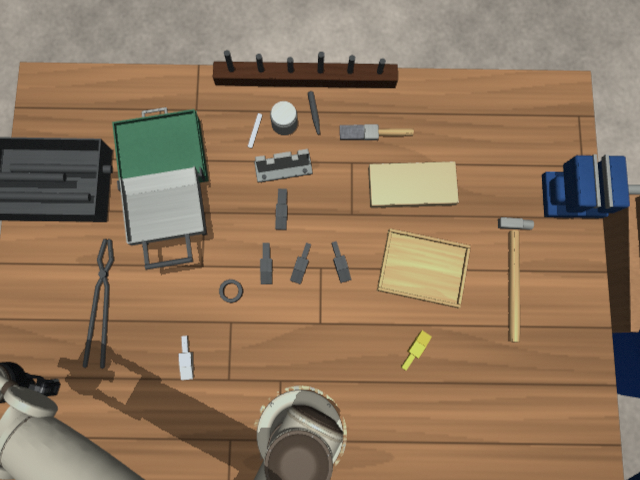

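View pics/scene0.png

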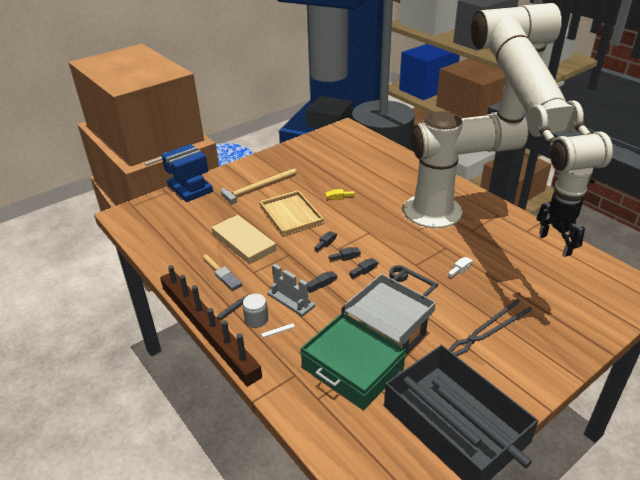

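```bash
python3 - <<'E'
from h import *
z=np.load("top0.npz");p=z["p"];d=z["d"];i={k:z[k] for k in("cx","cy","vfov","R","t")}
c=cv2.resize(p[145:290,215:375],None,fx=4,fy=4,interpolation=cv2.INTER_CUBIC)
cv2.imwrite("pics/c1.png",np.clip(c*1.5,0,255).astype(np.uint8))
c=cv2.resize(p[100:275,105:215],None,fx=3.4,fy=3.4,interpolation=cv2.INTER_CUBIC)
c2=cv2.resize(p[150:310,360:480],None,fx=3.4,fy=3.4,interpolation=cv2.INTER_CUBIC)
m=np.zeros((595,800,3),np.uint8);m[:c.shape[0],:c.shape[1]]=c;m[:c2.shape[0],c.shape[1]+10:c.shape[1]+10+c2.shape[1]]=c2
cv2.imwrite("pics/c2.png",m)
F=f(i);print(F)
# world map of depth in hardy region
ys,xs=np.mgrid[0:480,0:640]
ray=np.stack([(xs-i["cx"])/F,(ys-i["cy"])/F,np.ones_like(xs)],-1)*d[...,None]
W=(ray-i["t"])@i["R"]
np.save("W.npy",W)
# hardies components: height>8mm in region
mask=((W[...,2]>.006)&(W[...,2]<.05)&(d>0)).astype(np.uint8)
mask[:,:230]=0;mask[:,360:]=0;mask[:185]=0;mask[290:]=0
n,l,s,cc=cv2.connectedComponentsWithStats(mask)
for k in range(1,n):
    if s[k,4]>60:
        P=W[l==k]; g=P.mean(0);u,sv,vt=np.linalg.svd((P-g)[:,:2],full_matrices=False)
        a=vt[0]*np.sign(vt[0][0]);pr=(P-g)[:,:2]@a
        print(s[k],g.round(4),"yaw",np.degrees(np.arctan2(a[1],a[0])).round(1),pr.min().round(4),pr.max().round(4),"zmax",np.percentile(P[:,2],95).round(4))
E
```

```text
569.2291755217415
[275 189  14  41 441] [0.5641 0.0561 0.0264] yaw -1.4 -0.0509 0.0575 zmax 0.0333
[332 241  21  42 407] [ 0.4225 -0.0995  0.0252] yaw 17.2 -0.0445 0.0632 zmax 0.0334
[260 243  13  45 420] [0.4167 0.0932 0.0259] yaw 1.0 -0.0527 0.0607 zmax 0.0328
[290 242  21  44 395] [0.4176 0.004  0.0251] yaw -18.2 -0.0454 0.0667 zmax 0.033
[230 280  13  10  62] [0.369  0.1678 0.0207] yaw 54.8 -0.0191 0.0199 zmax 0.0252
```

View pics/c1.png

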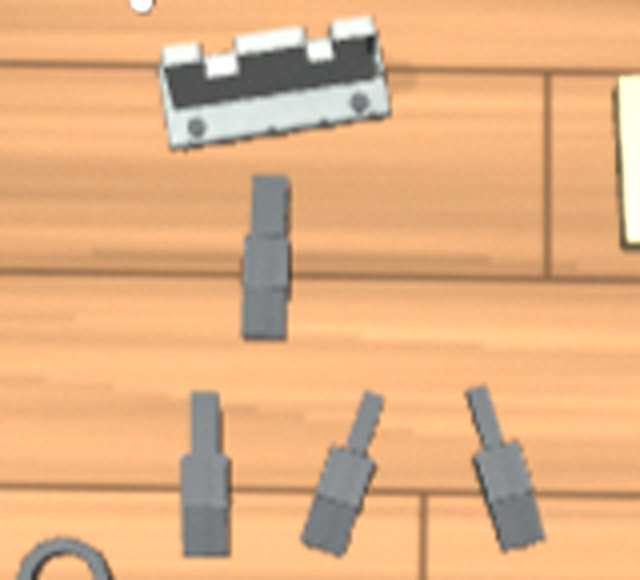

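View pics/c2.png

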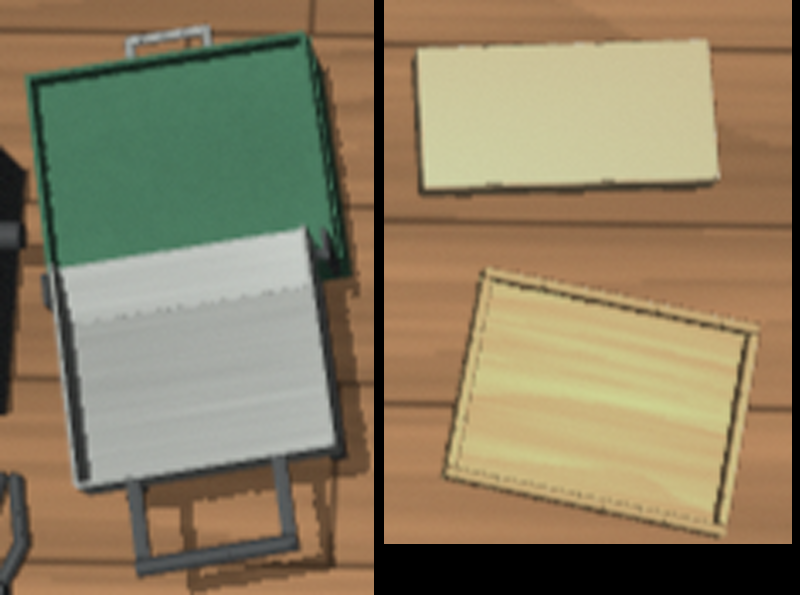

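```bash
cat >> h.py <<'E'
from scipy.spatial.transform import Rotation as Ro
def pose(s=None):
    s=s or ctrl.read_state(); R=Ro.from_euler("xyz",s["ee_rot"],degrees=True).as_matrix(); return s,R,np.array(s["tcp_pos"])
def plan(x,y,z,yaw=None,s=None):
    """tool-frame shift & turn so that grasp point goes to x,y,z with hardy x-axis at yaw (deg); tool y = hardy +-y"""
    s,R,T=pose(s); g=T+R[:,0]*.155; sh=R.T@(np.array([x,y,z])-g); ty=R[:,1]
    cur=np.degrees(np.arctan2(ty[1],ty[0]))-90
    tr=None
    if yaw is not None:
        tr=-((yaw-cur+90)%180-90)   # tool x down: positive turn = negative world yaw
    print("grasp",g.round(4),"curyaw",round(cur,1),"shift",sh.round(4),"turn rad",None if tr is None else round(np.radians(tr),3),"q6",s["q"][5].round(1),"q1",s["q"][0].round(1))
E
python3 - <<'E'
from h import *
W=np.load("W.npy");p=np.load("top0.npz")["p"]
def box(name,sl,zl,zh):
    m=np.zeros(W.shape[:2],bool);m[sl]=1;m&=(W[...,2]>zl)&(W[...,2]<zh)
    P=W[m];r=cv2.minAreaRect((P[:,:2]*1000).astype(np.float32));print(name,m.sum(),"c",np.round(r[0],1),"size",np.round(r[1],1),"ang",round(r[2],1),"z",np.median(P[:,2]).round(4),"med",np.median(P,0).round(3))
    return P
G=box("gaugetop",np.s_[140:190,250:318],.102,.12)
box("foot",np.s_[140:190,250:318],.008,.022)
box("brick",np.s_[155:212,362:465],.025,.04)
box("tray",np.s_[222:312,372:475],.017,.035)
box("trayfloor",np.s_[222:312,372:475],.004,.012)
box("handle",np.s_[236:275,136:200],.10,.14)
box("panall",np.s_[165:247,112:212],.085,.14)
box("panfloor",np.s_[165:247,112:212],.088,.0985)
box("tub",np.s_[100:200,105:215],.07,.088)
# gauge top segmentation along y
a=np.radians(8);g=G[:,:2].mean(0);
for v in range(148,166):
    print(v,''.join('#' if .102<W[v,u,2]<.122 else '.' for u in range(252,316)))
s,R,T=pose();print(R.round(3))
plan(.4176,.004,.2,0)
E
```

```text
gaugetop 221 c [684.6  54.7] size [ 15.8 135.5] ang 10.8 z 0.1095 med [0.685 0.052 0.109]
foot 608 c [697.5  54.2] size [135.4 179.4] ang 2.1 z 0.0139 med [0.67  0.052 0.014]
brick 3609 c [ 639.3 -290.4] size [116.4 231.5] ang 2.2 z 0.032 med [ 0.639 -0.289  0.032]
tray 975 c [ 418.2 -315.3] size [216.2 167. ] ang 78.5 z 0.0247 med [ 0.415 -0.32   0.025]
trayfloor 3816 c [ 424.9 -316.7] size [234.7 273. ] ang 0.7 z 0.0076 med [ 0.418 -0.315  0.008]
handle 623 c [437.2 335.5] size [ 79.4 135.4] ang 9.9 z 0.123 med [0.422 0.332 0.123]
panall 5428 c [548.6 352.9] size [203.1 224.3] ang 1.2 z 0.0958 med [0.552 0.35  0.096]
panfloor 3661 c [558.3 353.1] size [197.7 212.2] ang 4.8 z 0.0942 med [0.547 0.349 0.094]
tub 635 c [693.  373.1] size [256.9 217.1] ang 10.1 z 0.0782 med [0.768 0.388 0.078]
148 ................................................................
149 .......................................................#........
150 ................................................#########.......
151 ..............................................###########.......
152 ..................
[... 423 characters left out ...]
######..#............................
159 ...###########........####.#....................................
160 ...###########..................................................
161 ....##########..................................................
162 ....##..........................................................
163 ................................................................
164 ................................................................
165 ................................................................
[[-0.001  0.248  0.969]
 [-0.002  0.969 -0.248]
 [-1.    -0.002 -0.   ]]
grasp [0.1425 0.5565 0.2488] curyaw -14.4 shift [ 0.0494 -0.4669  0.4037] turn rad -0.251 q6 -12.0 q1 63.6
```

arm_command(steps=[[-0.2, [0, -0.06, 0.05], -0.025], [-0.2, [0, -0.12, 0.1], -0.05], [-0.2, [0, -0.17, 0.14], -0.08], [-0.2, [0, -0.22, 0.19], -0.11], [-0.2, [0, -0.26, 0.23], -0.14], [-0.2, [0, -0.31, 0.27], -0.17], [-0.2, [0, -0.36, 0.31], -0.2], [-0.2, [0, -0.4, 0.35], -0.23], [-0.2, [0, -0.44, 0.39], -0.25], [-0.2, [0, -0.467, 0.404], -0.251]])

```text
time_s: 1.35
tcp_pos: [0.4187, 0.0022, 0.4045]
ee_rot: [48.4, 90.0, 48.3]
force: [0.4, 0.8, 0.6]
finger_gap: 0.0515
```

```bash
python3 - <<'E'
from h import *
p,d,i=cap("wrist");print(pose()[0]["finger_gap"]);cv2.imwrite("pics/w1.png",p);np.savez("w1.npz",p=p,d=d,**{k:np.array(v) for k,v in i.items()})
plan(.4176,.004,.2,0)
print(i["vfov"],(-np.array(i["R"]).T@i["t"]).round(3),np.array(i["R"]).round(3))
for u,v in((320,240),(100,100),(500,400),(300,50),(300,460)): print(u,v,pt(d,i,u,v).round(4))
E
```

```text
0.05126128081085304
grasp [ 0.4203 -0.0032  0.2497] curyaw -0.3 shift [ 0.0496  0.0074 -0.0028] turn rad -0.005 q6 -106.5 q1 -16.8
70.51242557753545 [0.335 0.001 0.373] [[ 0.001  1.     0.001]
 [ 0.946 -0.001  0.325]
 [ 0.325  0.    -0.946]]
320 240 [ 0.4619  0.0011 -0.0009]
100 100 [ 0.311  -0.2231 -0.0013]
500 400 [0.406  0.0506 0.2991]
300 50 [ 0.266  -0.0182 -0.0007]
300 460 [ 0.4066 -0.0033  0.3162]
```

View pics/w1.png

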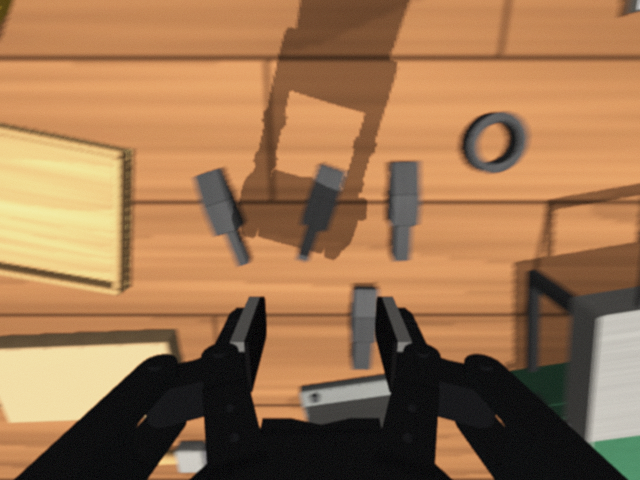

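arm_command(steps=[[-0.2, [0.03, 0.01, 0.04], 0.17], [-0.2, [0.06, 0.025, 0.08], 0.35], [-0.2, [0.09, 0.04, 0.12], 0.53], [-0.2, [0.1, 0.052, 0.144], 0.71], [-0.2, [0.1, 0.052, 0.144], 0.89], [-0.2, [0.1, 0.052, 0.144], 1.07], [-0.2, [0.1, 0.052, 0.144], 1.25], [-0.2, [0.1, 0.052, 0.144], 1.43], [-0.2, [0.1, 0.052, 0.144], 1.61], [-0.2, [0.1, 0.052, 0.144], 1.78]])

```text
time_s: 2.65
tcp_pos: [0.5618, 0.0567, 0.3042]
ee_rot: [-83.1, 89.9, 174.6]
force: [0.4, -0.5, 0.4]
finger_gap: 0.0511
```

arm_command(steps=[[-0.2, [0, 0, 0], 0.18], [-0.2, [0, 0, 0], 0.36], [-0.2, [0, 0, 0], 0.54], [-0.2, [0, 0, 0], 0.72], [-0.2, [0, 0, 0], 0.9], [-0.2, [0, 0, 0], 1.08], [-0.2, [0, 0, 0], 1.26], [-0.2, [0, 0, 0], 1.385], [-0.2, [0, 0, 0], 1.385], [-0.2, [0, 0, 0], 1.385]])

```text
time_s: 3.9
tcp_pos: [0.562, 0.0565, 0.3045]
ee_rot: [-6.5, 90.0, 172.3]
force: [0.1, -0.5, -0.3]
finger_gap: 0.0514
```

```bash
python3 - <<'E'
from h import *
p,d,i=cap("wrist");cv2.imwrite("pics/w2.png",p);np.savez("w2.npz",p=p,d=d,**{k:np.array(v) for k,v in i.items()})
plan(.5614,.0562,.022,-1.4)
E
```

```text
grasp [0.562  0.0565 0.1495] curyaw -181.2 shift [0.1275 0.0003 0.0005] turn rad 0.003 q6 84.7 q1 -6.5
```

View pics/w2.png

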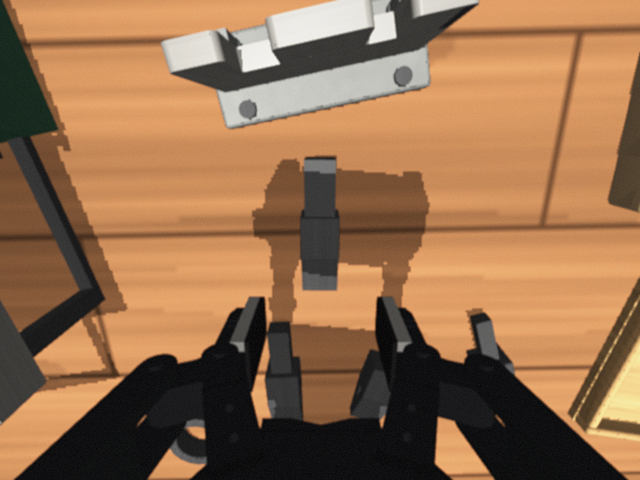

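arm_command(steps=[[-0.2, [0.05, 0, 0], 0], [-0.2, [0.1, 0, 0], 0], [-0.2, [0.127, 0, 0], 0], [-0.2, [0.127, 0, 0], 0], [0.6, [0.127, 0, 0], 0], [1, [0.127, 0, 0], 0], [1, [0.127, 0, 0], 0], [1, [0.127, 0, 0], 0], [1, [0.1, 0, 0], 0], [1, [0.06, 0, 0], 0]], squeeze=90)

```text
time_s: 5.2
tcp_pos: [0.5611, 0.0565, 0.2441]
ee_rot: [-4.5, 89.8, 174.2]
force: [0.9, 0.2, -3.3]
finger_gap: 0.0288
```

```bash
python3 - <<'E'
from h import *
z=np.load("w2.npz");p=z["p"];d=z["d"];i={k:z[k] for k in("cx","cy","vfov","R","t")}
F=f(i);ys,xs=np.mgrid[0:480,0:640]
W=((np.stack([(xs-i["cx"])/F,(ys-i["cy"])/F,np.ones_like(xs)],-1)*d[...,None])-i["t"])@i["R"]
m=(W[...,2]>.1075)&(W[...,2]<.1125)&(ys<100)&(xs>150)&(xs<500)
P=W[m];r=cv2.minAreaRect((P[:,:2]*1000).astype(np.float32));print(m.sum(),r,np.median(P[:,2]))
# near edge line fit: ang from rect
a=r[2] if r[1][0]<r[1][1] else r[2]-90
a=np.radians(a);ex=np.array([np.cos(a),np.sin(a)]);ey=np.array([-np.sin(a),np.cos(a)])
c=np.array(r[0])/1000;q=(P[:,:2]-c)
lx=q@ex*1000;ly=q@ey*1000
print("deg",np.degrees(a)); 
h,e=np.histogram(ly,np.arange(-72,73,1));print(dict(zip(e[:-1].astype(int).tolist(),h.tolist())))
print(np.percentile(lx,[1,5,50,95,99]))
plan(.5614,.0562,.022,-1.4)
E
```

```text
5820 ((685.4349365234375, 54.88909149169922), (12.834914207458496, 134.33523559570312), 9.994149208068848) 0.10913422971631537
deg 9.994149208068848
{-72: 0, -71: 0, -70: 0, -69: 0, -68: 1, -67: 5, -66: 8, -65: 8, -64: 10, -63: 16, -62: 11, -61: 13, -60: 19, -59: 22, -58: 23, -57: 18, -56: 23, -55: 24, -54: 23, -53: 24, -52: 33, -51: 26, -50: 32, -49: 26, -48: 36, -47: 33, -46: 34, -45: 39, -44: 46, -43: 43, -42: 38, -41: 10, -40: 0, -39: 0, -38: 0, -37: 0, -36: 0, -35: 0, -34: 0, -33: 0, -32: 0, -31: 0, -30: 0, -29: 0, -28: 0, -27: 0, -26: 0, -25: 0, -24: 21, -23: 52, -22: 66, -21: 68, -20: 64, -19: 76, -18: 71, -17: 77, -16: 68, -15: 82, -14: 78, -13: 84, -12: 76, -11: 81, -10: 81, -9: 85, -8: 77, -7: 81, -6: 85, -5: 76, -4: 84, -3: 80, -2: 83, -1: 80, 0: 79, 1: 82, 2: 85, 3: 77, 4: 83, 5: 81, 6: 80, 7: 80, 8: 80, 9: 81, 10: 79, 11: 79, 12: 78, 13: 80, 14: 81, 15: 79, 16: 77, 17: 83, 18: 70, 19: 68, 20: 33, 21: 1, 22: 0, 23: 0, 24: 0, 25: 0, 26: 0, 27: 0, 28: 0, 29: 0, 30: 0, 31: 0, 32: 0, 33: 0, 34: 0, 35: 0, 36: 0, 37: 0, 38: 0, 39: 0, 40: 0, 41: 0, 42: 27, 43: 71, 44: 77, 45: 78, 46: 77, 47: 71, 48: 81, 49: 74, 50: 72, 51: 79, 52: 77, 53: 75, 54: 78, 55: 83, 56: 70, 57: 73, 58: 77, 59: 72, 60: 79, 61: 76, 62: 74, 63: 70, 64: 69, 65: 62, 66: 39, 67: 3, 68: 0, 69: 0, 70: 0, 71: 0}
[-6.07914867 -5.75189111 -0.83101322  5.26912596  5.9242721 ]
grasp [0.5605 0.0565 0.0891] curyaw -181.3 shift [ 0.0671  0.0003 -0.0012] turn rad 0.001 q6 84.8 q1 -6.5
```

arm_command(steps=[[1, [-0.03, 0, 0], -0.04], [1, [-0.056, 0, 0], -0.09], [1, [-0.056, -0.006, -0.02], -0.14], [1, [-0.056, -0.015, -0.05], -0.197], [1, [-0.056, -0.0246, -0.0816], -0.197], [1, [-0.056, -0.0246, -0.0816], -0.197], [1, [-0.056, -0.0246, -0.0816], -0.197], [1, [-0.056, -0.0246, -0.0816], -0.197]])

```text
time_s: 6.2
tcp_pos: [0.6435, 0.0789, 0.3005]
ee_rot: [-6.9, 89.9, -176.9]
force: [0.1, 0.4, -3.0]
finger_gap: 0.0286
```

```bash
cat >> h.py <<'E'
GO=(.6426,.0792); NOGO=(.6536,.0165)
def snap(tag):
    p,d,i=cap("wrist");cv2.imwrite(f"pics/{tag}.png",p);np.savez(f"{tag}.npz",p=p,d=d,**{k:np.array(v) for k,v in i.items()})
    F=f(i);ys,xs=np.mgrid[0:480,0:640]
    return p,d,i,((np.stack([(xs-i["cx"])/F,(ys-i["cy"])/F,np.ones_like(xs)],-1)*d[...,None])-i["t"])@i["R"]
E
python3 - <<'E'
from h import *
p,d,i,W=snap("w3")
plan(*GO,.145,10)
E
```

```text
grasp [0.6435 0.0789 0.1456] curyaw -170.1 shift [ 0.0007 -0.0005  0.0009] turn rad -0.001 q6 76.4 q1 -3.7
```

View pics/w3.png

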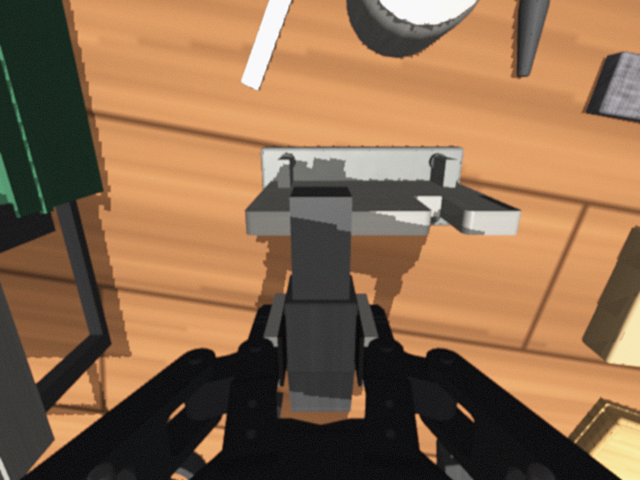

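```bash
cat >> h.py <<'E'
def shank(W,goslot=True):
    """shank edges and plate edges in gauge frame (mm): x along plate normal, y along the plate, origin plate centre"""
    a=np.radians(10);c=np.array([.6854,.0549])+np.array([.1736,-.9848])*.00045
    q=(W[...,:2]-c)*1000;lx=q[...,0]*np.cos(a)+q[...,1]*np.sin(a);ly=-q[...,0]*np.sin(a)+q[...,1]*np.cos(a)
    z=W[...,2]*1000
    c0=32 if goslot else -32
    for lo in range(-20,28,6):
        m=(lx>lo)&(lx<lo+6)&(abs(ly-c0)<20)&(z>118)
        if m.sum()>30: print("x",lo,"shank y",np.percentile(ly[m],[2,98]).round(1),"mid",(np.percentile(ly[m],[2,98]).mean()-c0).round(2),"w",np.ptp(np.percentile(ly[m],[2,98])).round(1),"z",np.median(z[m]).round(1))
    m=(abs(lx)<8)&(z>107)&(z<112.5)&(abs(ly)<80)
    L=np.sort(ly[m]); g=np.where(np.diff(L)>4)[0]
    print("plate ends",np.percentile(L,[.5,99.5]).round(1),"gaps",[(L[k].round(1),L[k+1].round(1)) for k in g])
E
python3 - <<'E'
from h import *
p,d,i,W=snap("w3b")
shank(W,True)
E
```

```text
x -20 shank y [12.6 50.6] mid -0.42 w 38.0 z 219.1
x -14 shank y [19.7 41.6] mid -1.37 w 21.9 z 146.3
x -8 shank y [19.6 41.8] mid -1.31 w 22.2 z 146.3
x -2 shank y [19.6 41.7] mid -1.37 w 22.1 z 146.2
x 4 shank y [19.8 41.5] mid -1.35 w 21.8 z 146.2
x 10 shank y [19.6 41.7] mid -1.37 w 22.1 z 146.3
x 16 shank y [19.6 41.6] mid -1.38 w 21.9 z 145.5
plate ends [-66.  67.] gaps [(np.float64(-38.8), np.float64(-23.1)), (np.float64(15.7), np.float64(45.6))]
```

arm_command(steps=[[1, [0, -0.002, 0], 0], [1, [0.004, -0.002, 0], 0], [1, [0.008, -0.002, 0], 0], [1, [0.01, -0.002, 0], 0], [1, [0.011, -0.002, 0], 0], [1, [0.012, -0.002, 0], 0], [1, [0.012, -0.002, 0], 0]])

```text
time_s: 7.18
tcp_pos: [0.644, 0.081, 0.2887]
ee_rot: [119.2, 90.0, -50.8]
force: [-1.3, 1.1, -3.3]
finger_gap: 0.0285
```

```bash
python3 - <<'E'
from h import *
p,d,i,W=snap("w4")
shank(W,True);plan(*GO,.145,10)
E
```

```text
x -20 shank y [12.5 51.6] mid 0.06 w 39.1 z 200.8
x -14 shank y [21.7 43.7] mid 0.69 w 21.9 z 134.4
x -8 shank y [21.7 43.6] mid 0.66 w 21.9 z 134.3
x -2 shank y [21.6 43.7] mid 0.66 w 22.0 z 134.3
x 4 shank y [21.8 43.5] mid 0.66 w 21.8 z 134.3
x 10 shank y [21.6 43.7] mid 0.65 w 22.2 z 134.2
x 16 shank y [21.7 43.6] mid 0.65 w 21.9 z 133.9
plate ends [-65.9  67. ] gaps [(np.float64(-39.1), np.float64(-23.1)), (np.float64(18.8), np.float64(46.5))]
grasp [0.644  0.081  0.1338] curyaw -170.0 shift [-0.0112  0.0016  0.0017] turn rad -0.001 q6 76.6 q1 -3.5
```

arm_command(steps=[[1, [0.001, 0, 0], 0], [1, [0.002, 0, 0], 0], [1, [0.003, 0, 0], 0], [1, [0.004, 0, 0], 0], [1, [0.004, 0, 0], 0]])

```text
time_s: 7.85
tcp_pos: [0.6441, 0.0809, 0.2849]
ee_rot: [142.5, 90.0, -27.5]
force: [0.0, -0.8, -1.6]
finger_gap: 0.0284
```

arm_command(steps=[[1, [0.001, 0, 0], 0], [1, [0.002, 0, 0], 0], [1, [0.002, 0, 0], 0]])

```text
time_s: 8.22
tcp_pos: [0.6443, 0.0809, 0.2841]
ee_rot: [151.1, 89.9, -19.0]
force: [-3.6, -1.6, 4.8]
finger_gap: 0.0282
```

```bash
python3 - <<'E'
from h import *
p,d,i,W=snap("w5")
shank(W,True);plan(*GO,.145,10)
E
```

```text
x -20 shank y [12.5 51.6] mid 0.03 w 39.1 z 194.1
x -14 shank y [21.3 43.4] mid 0.34 w 22.1 z 129.9
x -8 shank y [21.2 43.1] mid 0.2 w 21.9 z 129.8
x -2 shank y [21.3 43.4] mid 0.34 w 22.1 z 130.0
x 4 shank y [21.4 43.2] mid 0.32 w 21.7 z 129.9
x 10 shank y [21.2 43.4] mid 0.3 w 22.2 z 130.0
x 16 shank y [21.4 43.2] mid 0.32 w 21.8 z 129.9
x 22 shank y [21.2 43.2] mid 0.22 w 22.0 z 124.6
plate ends [-65.9  66.9] gaps [(np.float64(-39.3), np.float64(-23.1)), (np.float64(18.9), np.float64(45.7))]
grasp [0.6445 0.0808 0.1291] curyaw -170.0 shift [-0.0159  0.0012  0.0021] turn rad -0.001 q6 76.6 q1 -3.5
```

arm_command(steps=[[1, [0.002, 0, 0], 0], [1, [0.002, 0, 0], 0], [1, [0.002, 0, 0], 0]])

```text
time_s: 8.65
tcp_pos: [0.6445, 0.0809, 0.2835]
ee_rot: [151.4, 89.9, -18.6]
force: [-6.7, -1.8, 12.3]
finger_gap: 0.0284
```

```bash
python3 - <<'E'
from h import *
p,d,i,W=snap("w6")
shank(W,True);plan(*GO,.18,10)
E
```

```text
x -20 shank y [12.4 51.6] mid -0.01 w 39.1 z 192.9
x -14 shank y [21.3 43.2] mid 0.25 w 22.0 z 129.4
x -8 shank y [21.2 43.2] mid 0.2 w 22.1 z 129.4
x -2 shank y [21.2 43.3] mid 0.26 w 22.1 z 129.5
x 4 shank y [21.4 43.1] mid 0.24 w 21.7 z 129.5
x 10 shank y [21.2 43.3] mid 0.27 w 22.1 z 129.6
x 16 shank y [21.3 43.2] mid 0.24 w 21.8 z 129.7
x 22 shank y [21.3 43.2] mid 0.27 w 21.9 z 125.1
plate ends [-65.8  67. ] gaps [(np.float64(-39.0), np.float64(-23.1)), (np.float64(18.8), np.float64(45.6))]
grasp [0.6448 0.0807 0.1285] curyaw -170.0 shift [-0.0515  0.0012  0.0023] turn rad -0.001 q6 76.6 q1 -3.5
```

arm_command(steps=[[1, [-0.04, 0, 0], 0], [1, [-0.075, 0.01, 0.002], -0.1], [1, [-0.075, 0.07, 0.013], -0.28], [1, [-0.075, 0.13, 0.025], -0.46], [1, [-0.075, 0.19, 0.036], -0.64], [1, [-0.075, 0.25, 0.047], -0.82], [1, [-0.075, 0.31, 0.059], -1.0], [1, [-0.075, 0.3645, 0.0693], -1.18], [1, [-0.075, 0.3645, 0.0693], -1.36], [1, [-0.075, 0.3645, 0.0693], -1.43]])

```text
time_s: 9.95
tcp_pos: [0.6384, -0.2908, 0.3542]
ee_rot: [-146.4, 89.9, 125.5]
force: [1.0, -0.4, -3.2]
finger_gap: 0.0282
```

```bash
python3 - <<'E'
from h import *
plan(.6393,-.296,.055,92)
E
```

```text
grasp [ 0.6382 -0.2906  0.1992] curyaw -88.0 shift [0.1442 0.0011 0.0057] turn rad -0.0 q6 -36.3 q1 -34.3
```

arm_command(steps=[[1, [0.05, 0.001, 0.0055], 0], [1, [0.1, 0.001, 0.0055], 0], [1, [0.13, 0.001, 0.0055], 0], [1, [0.14, 0.001, 0.0055], 0], [1, [0.144, 0.001, 0.0055], 0], [1, [0.144, 0.001, 0.0055], 0], [-0.2, [0.144, 0.001, 0.0055], 0], [-0.2, [0.144, 0.001, 0.0055], 0], [-0.2, [0.1, 0.001, 0.0055], 0], [-0.2, [0.04, 0.001, 0.0055], 0]])

```text
time_s: 11.2
tcp_pos: [0.6394, -0.2951, 0.3155]
ee_rot: [-127.3, 89.8, 144.6]
force: [1.0, -0.4, 0.2]
finger_gap: 0.0513
```

```bash
cat >> h.py <<'E'
def hardies(tag):
    p,d,i=cap("top");cv2.imwrite(f"pics/{tag}.png",p)
    F=f(i);ys,xs=np.mgrid[0:480,0:640]
    W=((np.stack([(xs-i["cx"])/F,(ys-i["cy"])/F,np.ones_like(xs)],-1)*d[...,None])-i["t"])@i["R"]
    dark=(p.max(-1)<125)
    mask=((W[...,2]>.006)&(W[...,2]<.08)&(d>0)&dark).astype(np.uint8);mask[:,:225]=0;mask[:,480:]=0;mask[:140]=0;mask[320:]=0
    n,l,s,cc=cv2.connectedComponentsWithStats(mask)
    for k in range(1,n):
        if 150<s[k,4]<900:
            P=W[l==k]; g=P.mean(0);u,sv,vt=np.linalg.svd((P-g)[:,:2],full_matrices=False)
            a=vt[0]*np.sign(vt[0][0]);pr=(P-g)[:,:2]@a
            o=g[:2]+a*((pr.max()+pr.min())/2-.006)
            print(s[k,:2]+s[k,2:4]//2,"mean",g.round(3),"yaw",np.degrees(np.arctan2(a[1],a[0])).round(1),"len",np.ptp(pr).round(3),"origin",o.round(4),"z",np.percentile(P[:,2],95).round(3))
    return p,W
E
python3 - <<'E'
from h import *
hardies("t1");plan(.4167,.093,.15,1.)
E
```

```text
[284 163] mean [0.681 0.051 0.046] yaw -79.1 len 0.145 origin [0.6799 0.0576] z 0.075
[285 175] mean [0.66  0.049 0.014] yaw -79.9 len 0.149 origin [0.659  0.0562] z 0.021
[301 263] mean [0.423 0.002 0.026] yaw -16.4 len 0.101 origin [0.4236 0.0014] z 0.033
grasp [ 0.6437 -0.2978  0.1732] curyaw -88.1 shift [ 0.0171 -0.2141 -0.3983] turn rad -1.555 q6 -36.5 q1 -34.6
```

arm_command(steps=[[-0.2, [0, -0.02, -0.045], 0.16], [-0.2, [0, -0.045, -0.09], 0.34], [-0.2, [0, -0.075, -0.14], 0.52], [-0.2, [0, -0.1, -0.19], 0.7], [-0.2, [0, -0.13, -0.24], 0.88], [-0.2, [0, -0.155, -0.29], 1.06], [-0.2, [0, -0.18, -0.34], 1.24], [-0.2, [0, -0.2, -0.375], 1.42], [-0.2, [0, -0.216, -0.3985], 1.588], [-0.2, [0, -0.216, -0.3985], 1.588]])

```text
time_s: 12.5
tcp_pos: [0.4103, 0.0968, 0.3163]
ee_rot: [177.3, 89.9, -1.6]
force: [0.7, -0.2, 0.7]
finger_gap: 0.0511
```

```bash
sed -i 's/p.max(-1)<125/p.max(-1)<170/' h.py; python3 - <<'E'
from h import *
hardies("t2");p,d,i,W=snap("w7")
m=(W[...,2]>.006)&(W[...,2]<.045)&(abs(W[...,1]-.093)<.05)&(abs(W[...,0]-.42)<.08)
m=m.astype(np.uint8);n,l,s,c=cv2.connectedComponentsWithStats(m);k=1+s[1:,4].argmax();P=W[l==k]
print(len(P),cv2.minAreaRect((P[:,:2]*1000).astype(np.float32)))
plan(.4147,.0932,.022,1)
E
```

```text
[413 188] mean [ 0.592 -0.269  0.022] yaw 82.8 len 0.243 origin [ 0.5896 -0.289 ] z 0.035
[415 181] mean [ 0.639 -0.292  0.054] yaw -87.6 len 0.114 origin [ 0.6393 -0.2885] z 0.065
[431 268] mean [ 0.456 -0.362  0.02 ] yaw 50.4 len 0.251 origin [ 0.4597 -0.357 ] z 0.028
[342 261] mean [ 0.423 -0.099  0.025] yaw 16.9 len 0.112 origin [ 0.4276 -0.0978] z 0.034
[300 264] mean [0.418 0.004 0.025] yaw -18.3 len 0.107 origin [0.4207 0.003 ] z 0.033
[418 294] mean [ 0.341 -0.289  0.02 ] yaw 77.0 len 0.21 origin [ 0.3383 -0.3017] z 0.029
4046 ((423.63494873046875, 93.34458923339844), (106.91665649414062, 30.04598045349121), 1.9110863208770752)
grasp [0.4118 0.0954 0.1614] curyaw -178.9 shift [ 0.1395  0.0021 -0.0026] turn rad 0.001 q6 85.5 q1 -3.4
```

View pics/w7.png

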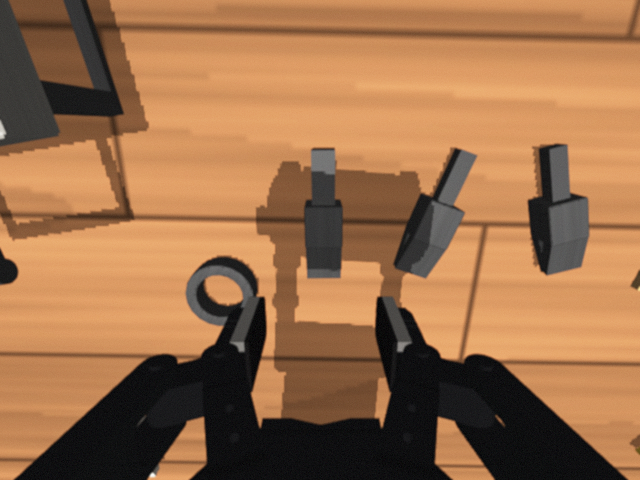

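arm_command(steps=[[-0.2, [0.05, 0.002, -0.005], -0.012], [-0.2, [0.1, 0.002, -0.005], -0.012], [-0.2, [0.139, 0.002, -0.005], -0.012], [-0.2, [0.139, 0.002, -0.005], -0.012], [0.6, [0.139, 0.002, -0.005], -0.012], [1, [0.139, 0.002, -0.005], -0.012], [1, [0.139, 0.002, -0.005], -0.012], [1, [0.12, 0.002, -0.005], -0.012], [1, [0.06, 0.002, -0.005], -0.012], [1, [0, 0.002, -0.005], -0.012]])

```text
time_s: 13.85
tcp_pos: [0.4152, 0.0938, 0.3172]
ee_rot: [-6.8, 90.0, 174.8]
force: [2.3, 0.0, -4.5]
finger_gap: 0.0284
```

```bash
cat >> h.py <<'E'
GO=(.6424,.0806); NOGO=(.6534,.0179)
E
python3 - <<'E'
from h import *
plan(*GO,.145,10)
E
```

```text
grasp [0.4151 0.0939 0.1622] curyaw -178.4 shift [ 0.0171  0.0196 -0.2268] turn rad -0.146 q6 84.8 q1 -3.6
```

arm_command(steps=[[1, [0, 0.004, -0.05], -0.03], [1, [0, 0.009, -0.11], -0.07], [1, [0, 0.014, -0.17], -0.11], [1, [0.01, 0.018, -0.21], -0.14], [1, [0.017, 0.0196, -0.2268], -0.146], [1, [0.017, 0.0196, -0.2268], -0.146], [1, [0.017, 0.0196, -0.2268], -0.146]])

```text
time_s: 14.72
tcp_pos: [0.6425, 0.0807, 0.2988]
ee_rot: [-14.6, 89.9, 175.3]
force: [0.0, 0.3, -3.5]
finger_gap: 0.0285
```

```bash
python3 - <<'E'
from h import *
p,d,i,W=snap("w8");shank(W);plan(*GO,.145,10)
E
```

```text
x -20 shank y [13.1 51.1] mid 0.1 w 38.1 z 218.3
x -14 shank y [23.9 41.6] mid 0.72 w 17.7 z 143.0
x -8 shank y [23.9 41.5] mid 0.67 w 17.6 z 142.9
x -2 shank y [23.9 41.2] mid 0.55 w 17.3 z 142.9
x 4 shank y [23.8 41.3] mid 0.6 w 17.5 z 142.9
x 10 shank y [24.1 41.4] mid 0.74 w 17.4 z 142.8
x 16 shank y [23.8 41.3] mid 0.59 w 17.5 z 142.4
plate ends [-65.9  67. ] gaps [(np.float64(-39.2), np.float64(-23.3)), (np.float64(21.0), np.float64(44.4))]
grasp [0.6424 0.0808 0.1441] curyaw -170.0 shift [-0.0009  0.0001  0.    ] turn rad -0.0 q6 76.5 q1 -3.5
```

arm_command(steps=[[1, [0.007, 0, 0], 0], [1, [0.012, 0, 0], 0], [1, [0.015, 0, 0], 0], [1, [0.018, 0, 0], 0], [1, [0.021, 0, 0], 0], [1, [0.024, 0, 0], 0], [1, [0.024, 0, 0], 0]])

```text
time_s: 15.65
tcp_pos: [0.6431, 0.0806, 0.2743]
ee_rot: [-15.2, 90.0, 174.7]
force: [0.9, 1.0, -3.5]
finger_gap: 0.028
```

Entered freely. On down to the slot's bottom region.

arm_command(steps=[[1, [0.006, 0, 0], 0], [1, [0.012, 0, 0], 0], [1, [0.018, 0, 0], 0], [1, [0.022, 0, 0], 0], [1, [0.022, 0, 0], 0]])

```text
time_s: 16.27
tcp_pos: [0.643, 0.0805, 0.2521]
ee_rot: [-13.6, 89.9, 176.3]
force: [0.5, 0.2, -3.3]
finger_gap: 0.0283
```

```bash
python3 - <<'E'
from h import *
s=ctrl.read_state();print(s["force"].round(1));plan(*GO,.145,10);plan(*NOGO,.145,10)
E
```

```text
[ 0.5  0.2 -3.3]
grasp [0.6428 0.0805 0.0971] curyaw -170.0 shift [-0.0479 -0.0001  0.0005] turn rad -0.001 q6 76.5 q1 -3.5
grasp [0.6428 0.0805 0.0971] curyaw -170.0 shift [-0.0479  0.0635  0.0005] turn rad -0.001 q6 76.5 q1 -3.5
```

arm_command(steps=[[1, [0.003, 0, 0], 0], [1, [0.005, 0, 0], 0], [1, [-0.02, 0, 0], 0], [1, [-0.05, 0, 0], 0], [1, [-0.05, 0.005, 0], 0], [1, [-0.05, 0.05, 0], 0], [1, [-0.05, 0.064, 0], 0], [1, [-0.05, 0.064, 0], 0], [1, [-0.05, 0.064, 0], 0]])

```text
time_s: 17.4
tcp_pos: [0.6539, 0.0183, 0.3019]
ee_rot: [-40.9, 89.9, 149.1]
force: [0.0, 0.2, -3.9]
finger_gap: 0.0284
```

```bash
python3 - <<'E'
from h import *
p,d,i,W=snap("w9");shank(W,False);plan(*NOGO,.145,10)
E
```

```text
x -20 shank y [-50.5 -12.7] mid 0.43 w 37.8 z 221.2
x -14 shank y [-39.6 -21.7] mid 1.33 w 17.9 z 145.9
x -8 shank y [-39.2 -21.8] mid 1.47 w 17.4 z 145.9
x -2 shank y [-39.4 -22.1] mid 1.24 w 17.3 z 146.0
x 4 shank y [-39.5 -22. ] mid 1.27 w 17.6 z 145.9
x 10 shank y [-39.5 -22.1] mid 1.21 w 17.3 z 145.9
x 16 shank y [-39.5 -22. ] mid 1.26 w 17.5 z 145.5
plate ends [-66.5  66.6] gaps [(np.float64(-42.5), np.float64(-18.8)), (np.float64(21.3), np.float64(42.0))]
grasp [0.6538 0.0186 0.1471] curyaw -170.0 shift [0.0021 0.0006 0.0005] turn rad 0.0 q6 71.0 q1 -8.9
```

arm_command(steps=[[1, [0.006, 0.0008, 0], 0], [1, [0.011, 0.0008, 0], 0], [1, [0.014, 0.0008, 0], 0], [1, [0.016, 0.0008, 0], 0], [1, [0.018, 0.0008, 0], 0], [1, [0.02, 0.0008, 0], 0], [1, [0.022, 0.0008, 0], 0], [1, [0.022, 0.0008, 0], 0]])

```text
time_s: 18.45
tcp_pos: [0.6546, 0.017, 0.2813]
ee_rot: [-166.8, 89.9, 23.2]
force: [-0.4, 1.6, -0.3]
finger_gap: 0.0285
```

arm_command(steps=[[1, [0.001, 0, 0], 0], [1, [0.002, 0, 0], 0], [1, [0.002, 0, 0], 0]])

```text
time_s: 18.82
tcp_pos: [0.6547, 0.0171, 0.2805]
ee_rot: [-173.3, 89.9, 16.7]
force: [-5.0, 3.9, 6.5]
finger_gap: 0.0282
```

```bash
python3 - <<'E'
from h import *
p,d,i,W=snap("w10");shank(W,False);plan(*NOGO,.145,10);plan(.4196,-.317,.03,-78+90)
E
```

```text
x -20 shank y [-51.5 -12.6] mid -0.04 w 38.9 z 194.7
x -14 shank y [-41.  -23.3] mid -0.17 w 17.7 z 125.0
x -8 shank y [-40.7 -23.3] mid 0.0 w 17.4 z 125.0
x -2 shank y [-40.8 -23.4] mid -0.07 w 17.4 z 125.0
x 4 shank y [-40.8 -23.2] mid -0.0 w 17.5 z 125.1
x 10 shank y [-40.8 -23.5] mid -0.15 w 17.4 z 125.1
x 16 shank y [-40.8 -23.4] mid -0.08 w 17.4 z 125.1
x 22 shank y [-40.7 -23.4] mid -0.05 w 17.4 z 122.6
plate ends [-66.5  66.2] gaps [(np.float64(-42.3), np.float64(-21.7)), (np.float64(21.3), np.float64(42.1))]
grasp [0.6551 0.0172 0.1256] curyaw -170.0 shift [-0.0194 -0.001   0.0015] turn rad -0.0 q6 70.9 q1 -9.1
grasp [0.6551 0.0172 0.1256] curyaw -170.0 shift [0.095  0.2884 0.29  ] turn rad -0.035 q6 70.9 q1 -9.1
```

arm_command(steps=[[1, [-0.03, 0, 0], 0], [1, [-0.06, 0.01, 0.01], 0.05], [1, [-0.06, 0.05, 0.052], 0.12], [1, [-0.06, 0.092, 0.096], 0.18], [1, [-0.06, 0.134, 0.14], 0.24], [1, [-0.06, 0.176, 0.184], 0.3], [1, [-0.06, 0.218, 0.228], 0.375], [1, [-0.06, 0.255, 0.266], 0.375], [1, [-0.06, 0.284, 0.2966], 0.375], [1, [-0.06, 0.284, 0.2966], 0.375]])

```text
time_s: 20.12
tcp_pos: [0.4096, -0.3165, 0.3383]
ee_rot: [49.6, 89.9, -142.2]
force: [0.1, -0.0, -4.2]
finger_gap: 0.0284
```

```bash
python3 - <<'E'
from h import *
plan(.4123,-.3141,.031,-11.5)
p,d,i,W=snap("w11")
E
```

```text
grasp [ 0.4094 -0.3166  0.1833] curyaw -191.8 shift [ 0.1523 -0.0032 -0.0024] turn rad -0.005 q6 50.7 q1 -51.1
```

View pics/w11.png

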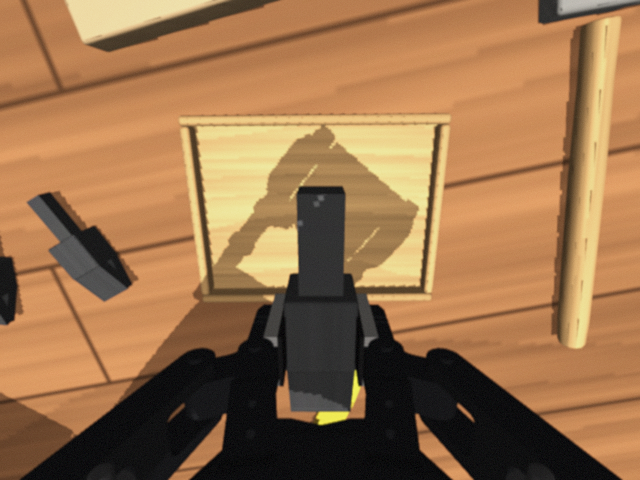

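arm_command(steps=[[1, [0.05, -0.003, -0.002], 0], [1, [0.1, -0.003, -0.002], 0], [1, [0.135, -0.003, -0.002], 0], [1, [0.147, -0.003, -0.002], 0], [1, [0.152, -0.003, -0.002], 0], [1, [0.152, -0.003, -0.002], 0], [-0.2, [0.152, -0.003, -0.002], 0], [-0.2, [0.152, -0.003, -0.002], 0], [-0.2, [0.1, -0.003, -0.002], 0], [-0.2, [0.04, -0.003, -0.002], 0]])

```text
time_s: 21.42
tcp_pos: [0.4136, -0.3116, 0.2998]
ee_rot: [-39.0, 89.9, 129.4]
force: [1.5, -1.2, -0.3]
finger_gap: 0.0513
```

```bash
python3 - <<'E'
from h import *
hardies("t3");plan(.425,-.098,.145,17)
E
```

```text
[413 187] mean [ 0.593 -0.271  0.023] yaw 81.7 len 0.244 origin [ 0.5907 -0.2883] z 0.035
[415 181] mean [ 0.639 -0.292  0.054] yaw -87.7 len 0.114 origin [ 0.6392 -0.2882] z 0.064
[342 262] mean [ 0.422 -0.099  0.025] yaw 17.0 len 0.108 origin [ 0.426  -0.0983] z 0.033
[300 264] mean [0.418 0.004 0.025] yaw -18.0 len 0.107 origin [0.4205 0.003 ] z 0.033
[234 292] mean [0.353 0.171 0.021] yaw 15.8 len 0.058 origin [0.3484 0.1701] z 0.029
grasp [ 0.4174 -0.3157  0.1546] curyaw -191.5 shift [ 0.0072 -0.2149  0.0361] turn rad -0.498 q6 51.2 q1 -50.3
```

arm_command(steps=[[-0.2, [0, -0.05, 0.008], -0.1], [-0.2, [0, -0.1, 0.017], -0.25], [-0.2, [0, -0.16, 0.027], -0.4], [-0.2, [0, -0.2, 0.034], -0.498], [-0.2, [0, -0.215, 0.036], -0.498], [-0.2, [0, -0.215, 0.036], -0.498], [-0.2, [0, -0.215, 0.036], -0.498]])

```text
time_s: 22.35
tcp_pos: [0.4219, -0.0951, 0.2991]
ee_rot: [112.8, 89.9, -50.3]
force: [-0.4, 0.3, -0.5]
finger_gap: 0.0513
```

```bash
cat >> h.py <<'E'
def fit(W,x,y):
    m=(W[...,2]>.006)&(W[...,2]<.045)&(abs(W[...,1]-y)<.07)&(abs(W[...,0]-x)<.09)
    n,l,s,c=cv2.connectedComponentsWithStats(m.astype(np.uint8));k=1+s[1:,4].argmax();P=W[l==k]
    r=cv2.minAreaRect((P[:,:2]*1000).astype(np.float32));a=r[2] if r[1][0]>r[1][1] else r[2]-90
    a=(a+90)%180-90
    o=np.array(r[0])/1000-.006*np.array([np.cos(np.radians(a)),np.sin(np.radians(a))])
    print("fit",len(P),np.round(r[1],1),"yaw",round(a,1),"origin",o.round(4)); return o,a
E
python3 - <<'E'
from h import *
p,d,i,W=snap("w12");o,a=fit(W,.425,-.1);plan(*o,.022,a)
E
```

```text
fit 4162 [107.7  29.8] yaw 17.4 origin [ 0.4257 -0.0993]
grasp [ 0.4219 -0.0952  0.144 ] curyaw -163.1 shift [ 0.122   0.0049 -0.0024] turn rad -0.008 q6 44.3 q1 -28.8
```

arm_command(steps=[[-0.2, [0.05, 0.005, -0.002], -0.008], [-0.2, [0.1, 0.005, -0.002], -0.008], [-0.2, [0.122, 0.005, -0.002], -0.008], [-0.2, [0.122, 0.005, -0.002], -0.008], [0.6, [0.122, 0.005, -0.002], -0.008], [1, [0.122, 0.005, -0.002], -0.008], [1, [0.122, 0.005, -0.002], -0.008], [1, [0.1, 0.005, -0.002], -0.008], [1, [0.04, 0.005, -0.002], -0.008], [1, [-0.01, 0.005, -0.002], -0.008]])

```text
time_s: 23.65
tcp_pos: [0.4245, -0.0978, 0.3102]
ee_rot: [153.4, 90.0, -9.1]
force: [1.1, -0.3, -4.7]
finger_gap: 0.0283
```

```bash
python3 - <<'E'
from h import *
plan(*GO,.145,10)
E
```

```text
grasp [ 0.4246 -0.0978  0.1552] curyaw -162.5 shift [ 0.0103 -0.1048 -0.2613] turn rad 0.13 q6 43.6 q1 -29.0
```

arm_command(steps=[[1, [0, -0.009, -0.055], 0.03], [1, [0, -0.018, -0.112], 0.07], [1, [0, -0.027, -0.17], 0.1], [1, [0.005, -0.035, -0.22], 0.13], [1, [0.01, -0.0407, -0.2529], 0.13], [1, [0.01, -0.0407, -0.2529], 0.13], [1, [0.01, -0.0407, -0.2529], 0.13]])

```text
time_s: 24.52
tcp_pos: [0.6532, 0.0165, 0.2979]
ee_rot: [-10.4, 89.9, 179.6]
force: [-1.1, -0.1, -4.5]
finger_gap: 0.0282
```

```bash
cat >> h.py <<'E'
NOGO=(.6536,.0171)
E
python3 - <<'E'
from h import *
p,d,i,W=snap("w13");shank(W,False);plan(*NOGO,.145,10)
E
```

```text
x -20 shank y [-51.1 -13.1] mid -0.08 w 38.0 z 217.8
x -14 shank y [-39.1 -25.8] mid -0.42 w 13.3 z 140.3
x -8 shank y [-39.  -25.8] mid -0.4 w 13.1 z 140.3
x -2 shank y [-38.8 -25.9] mid -0.39 w 12.9 z 140.3
x 4 shank y [-39.1 -26. ] mid -0.59 w 13.1 z 140.3
x 10 shank y [-39.  -26.1] mid -0.57 w 12.9 z 140.2
x 16 shank y [-39.  -25.9] mid -0.41 w 13.1 z 139.9
plate ends [-66.5  66.3] gaps [(np.float64(-41.1), np.float64(-23.5)), (np.float64(21.2), np.float64(42.2))]
grasp [0.653  0.0163 0.1433] curyaw -170.0 shift [-0.0017 -0.0007 -0.0008] turn rad -0.0 q6 70.9 q1 -9.1
```

arm_command(steps=[[1, [0.007, 0, 0], 0], [1, [0.014, 0, 0], 0], [1, [0.017, 0, 0], 0], [1, [0.02, 0, 0], 0], [1, [0.023, 0, 0], 0], [1, [0.026, 0, 0], 0], [1, [0.026, 0, 0], 0]])

```text
time_s: 25.45
tcp_pos: [0.6539, 0.0167, 0.2723]
ee_rot: [-17.1, 90.0, 173.0]
force: [-0.9, 0.3, -4.2]
finger_gap: 0.0285
```

arm_command(steps=[[1, [0.002, 0, 0], 0], [1, [0.007, 0, 0], 0], [1, [0.013, 0, 0], 0], [1, [0.018, 0, 0], 0], [1, [0.022, 0, 0], 0], [1, [0.022, 0, 0], 0]])

```text
time_s: 26.2
tcp_pos: [0.6538, 0.0166, 0.2501]
ee_rot: [-19.6, 89.9, 170.4]
force: [-0.1, 0.2, -4.8]
finger_gap: 0.0282
```

```bash
python3 - <<'E'
from h import *
s=ctrl.read_state();print(s["force"].round(1));plan(*NOGO,.145,10)
W=np.load("W.npy");p=np.load("top0.npz")["p"]
# pan: handle bar and floor
ys,xs=np.mgrid[0:480,0:640]
m=(W[...,2]>.108)&(W[...,2]<.14)&(ys>236)&(ys<275)&(xs>136)&(xs<200)&(p.max(-1)<110)
P=W[m];print("handle",cv2.minAreaRect((P[:,:2]*1000).astype(np.float32)))
a=np.radians(10);ex=np.array([np.cos(a),np.sin(a)]);ey=np.array([-np.sin(a),np.cos(a)])
near=P[:,:2]@ex; b=P[near<np.percentile(near,2)+.016]; print("bar",b.mean(0).round(4),np.percentile(b[:,2],[50,90]).round(3),"ext y",np.ptp(b[:,:2]@ey).round(3),"x",np.ptp(b[:,:2]@ex).round(3))
r=np.polyfit(b[:,1],b[:,0],1);print("bar slope yaw",np.degrees(np.arctan(-r[0])))
# rim tub corners + pan wall tops
m=(W[...,2]>.115)&(W[...,2]<.132)&(ys>160)&(ys<246)&(xs>112)&(xs<212);P=W[m];print("wall tops",cv2.minAreaRect((P[:,:2]*1000).astype(np.float32)))
m=(W[...,2]>.074)&(W[...,2]<.086)&(ys>100)&(ys<178)&(xs>105)&(xs<215);P=W[m];print("tub rim",cv2.minAreaRect((P[:,:2]*1000).astype(np.float32)))
m=(abs(W[...,2]-.094)<.0025)&(ys>180)&(ys<242)&(xs>120)&(xs<205);P=W[m];print("floor",cv2.minAreaRect((P[:,:2]*1000).astype(np.float32)),P.mean(0))
E
```

```text
[-0.1  0.2 -4.8]
grasp [0.6537 0.0167 0.0951] curyaw -170.0 shift [-0.0499 -0.0005  0.    ] turn rad 0.0 q6 70.9 q1 -9.1
handle ((434.1508483886719, 331.5064392089844), (72.10527038574219, 128.6210479736328), 9.948147773742676)
bar [0.407  0.3198 0.1247] [0.125 0.128] ext y 0.114 x 0.017
bar slope yaw 9.987962436928328
wall tops ((538.001953125, 344.43084716796875), (197.31005859375, 188.44178771972656), 10.197157859802246)
tub rim ((708.1436767578125, 375.8472900390625), (188.02732849121094, 217.12484741210938), 10.149024963378906)
floor ((548.7622680664062, 344.834228515625), (161.43020629882812, 185.2544708251953), 9.601826667785645) [0.5433088  0.34852572 0.09411956]
```

arm_command(steps=[[1, [-0.045, 0, 0], 0], [1, [-0.08, 0, 0], 0], [1, [-0.082, -0.02, 0.003], 0], [1, [-0.082, -0.075, 0.0125], 0], [1, [-0.082, -0.135, 0.022], 0], [1, [-0.082, -0.195, 0.032], 0], [1, [-0.082, -0.255, 0.042], 0], [1, [-0.082, -0.315, 0.052], 0], [1, [-0.082, -0.36, 0.06], 0], [1, [-0.082, -0.381, 0.063], 0]])

```text
time_s: 27.45
tcp_pos: [0.5231, 0.3836, 0.3306]
ee_rot: [4.1, 89.8, -165.7]
force: [-0.1, -0.3, -5.4]
finger_gap: 0.0284
```

```bash
python3 - <<'E'
from h import *
p,d,i,W=snap("w14");plan(.5256,.3809,.118,10)
c=np.array([.6198,.359]);a=np.radians(10);q=(W[...,:2]-c)*1000;lx=q[...,0]*np.cos(a)+q[...,1]*np.sin(a);ly=-q[...,0]*np.sin(a)+q[...,1]*np.cos(a);z=W[...,2]*1000
for x in(-40,-60): 
  m=(abs(lx-x)<4); m2=m&(abs(z-94)<3);print(x,"floor y",np.percentile(ly[m2],[1,99]).round(1) if m2.sum()>9 else 0)
m=(abs(ly+60)<6)&(abs(ly)<100)
for lo in range(-170,20,10):
  k=m&(lx>lo)&(lx<lo+10)
  if k.sum()>5: print(lo,np.median(z[k]).round(1),end="; ")
E
```

```text
grasp [0.5222 0.3849 0.1759] curyaw -169.8 shift [ 0.0579  0.0046 -0.0028] turn rad 0.004 q6 105.4 q1 25.7
-40 floor y [-90.5  89.5]
-60 floor y [-90.8  89.7]
-160 119.4; -150 103.0; -140 93.1; -130 93.0; -120 93.1; -110 93.1; -100 93.1; -90 93.0; -80 93.0; -70 93.1; -60 93.2; -50 93.1; -40 93.1; -30 93.2; -20 95.1; -10 97.8; 0 100.3; 10 102.5;
```

View pics/w14.png

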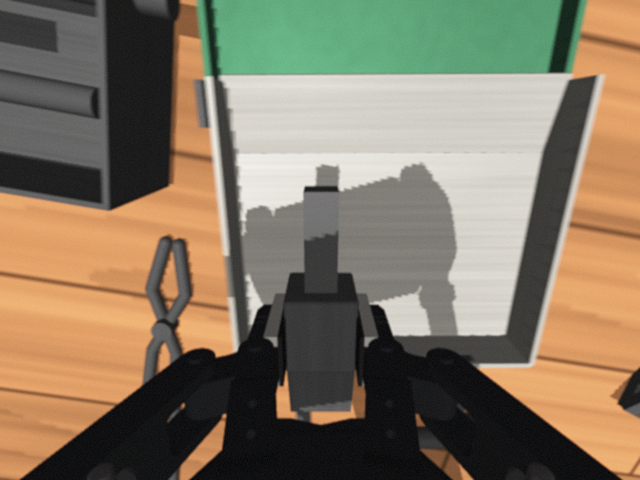

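arm_command(steps=[[1, [0, 0.004, -0.003], 0], [1, [0.02, 0.0045, -0.003], 0], [1, [0.04, 0.0045, -0.003], 0], [1, [0.052, 0.0045, -0.003], 0], [1, [0.058, 0.0045, -0.003], 0], [1, [0.058, 0.0045, -0.003], 0], [-0.2, [0.058, 0.0045, -0.003], 0], [-0.2, [0.058, 0.0045, -0.003], 0], [-0.2, [0.02, 0.0045, -0.003], 0], [-0.2, [-0.03, 0.0045, -0.003], 0]])

```text
time_s: 28.75
tcp_pos: [0.5292, 0.3769, 0.3634]
ee_rot: [15.1, 89.9, -154.9]
force: [1.0, 0.7, -0.3]
finger_gap: 0.0512
```

```bash
python3 - <<'E'
from h import *
hardies("t4");plan(.4205,.003,.15,-18)
E
```

```text
[413 187] mean [ 0.593 -0.269  0.022] yaw 81.5 len 0.247 origin [ 0.5904 -0.2877] z 0.034
[415 181] mean [ 0.639 -0.292  0.054] yaw -87.6 len 0.114 origin [ 0.6392 -0.2886] z 0.065
[431 268] mean [ 0.455 -0.362  0.019] yaw 50.0 len 0.251 origin [ 0.4591 -0.357 ] z 0.029
[300 264] mean [0.418 0.004 0.025] yaw -18.2 len 0.107 origin [0.4206 0.0028] z 0.033
[423 267] mean [ 0.415 -0.311  0.032] yaw -11.6 len 0.114 origin [ 0.4179 -0.3121] z 0.041
[234 291] mean [0.351 0.173 0.021] yaw 5.0 len 0.057 origin [0.3461 0.1724] z 0.027
[418 297] mean [ 0.34  -0.292  0.021] yaw 78.1 len 0.214 origin [ 0.3371 -0.3039] z 0.03
grasp [0.5329 0.3787 0.2185] curyaw -170.0 shift [0.065  0.3506 0.177 ] turn rad 0.489 q6 104.8 q1 24.8
```

arm_command(steps=[[-0.2, [0, 0.05, 0.025], 0.06], [-0.2, [0, 0.1, 0.05], 0.12], [-0.2, [0, 0.155, 0.075], 0.2], [-0.2, [0, 0.21, 0.1], 0.28], [-0.2, [0.01, 0.265, 0.125], 0.36], [-0.2, [0.03, 0.32, 0.15], 0.44], [-0.2, [0.055, 0.354, 0.169], 0.489], [-0.2, [0.055, 0.354, 0.169], 0.489], [-0.2, [0.055, 0.354, 0.169], 0.489]])

```text
time_s: 29.92
tcp_pos: [0.4252, -0.001, 0.3089]
ee_rot: [-169.8, 89.8, -7.8]
force: [0.0, 0.5, 0.6]
finger_gap: 0.0512
```

```bash
python3 - <<'E'
from h import *
p,d,i,W=snap("w15");o,a=fit(W,.42,.004);plan(*o,.022,a)
E
```

```text
fit 3789 [ 29.9 107.9] yaw -18.5 origin [0.4207 0.0027]
grasp [ 0.4258 -0.0007  0.1541] curyaw -197.9 shift [ 0.1321 -0.0016  0.0063] turn rad 0.009 q6 91.5 q1 -16.5
```

arm_command(steps=[[-0.2, [0.05, -0.0015, 0.006], 0.009], [-0.2, [0.1, -0.0015, 0.006], 0.009], [-0.2, [0.132, -0.0015, 0.006], 0.009], [-0.2, [0.132, -0.0015, 0.006], 0.009], [0.6, [0.132, -0.0015, 0.006], 0.009], [1, [0.132, -0.0015, 0.006], 0.009], [1, [0.132, -0.0015, 0.006], 0.009], [1, [0.1, -0.0015, 0.006], 0.009], [1, [0.04, -0.0015, 0.006], 0.009], [1, [0.0, -0.0015, 0.006], 0.009]])

```text
time_s: 31.22
tcp_pos: [0.4196, 0.0022, 0.311]
ee_rot: [-179.3, 89.8, -17.8]
force: [1.4, -0.5, -3.3]
finger_gap: 0.0284
```

```bash
python3 - <<'E'
from h import *
plan(*NOGO,.145,10)
E
```

```text
grasp [0.4202 0.002  0.156 ] curyaw -198.5 shift [ 0.0119 -0.0884 -0.2165] turn rad -0.498 q6 92.2 q1 -16.3
```

arm_command(steps=[[1, [0, -0.018, -0.045], -0.1], [1, [0, -0.04, -0.1], -0.22], [1, [0, -0.062, -0.155], -0.34], [1, [0.005, -0.08, -0.195], -0.45], [1, [0.01, -0.0884, -0.2165], -0.498], [1, [0.01, -0.0884, -0.2165], -0.498], [1, [0.01, -0.0884, -0.2165], -0.498]])

```text
time_s: 32.1
tcp_pos: [0.652, 0.0174, 0.2978]
ee_rot: [-7.8, 90.0, -177.8]
force: [0.3, -0.3, -4.2]
finger_gap: 0.0285
```

```bash
python3 - <<'E'
from h import *
p,d,i,W=snap("w16");shank(W,False);plan(*NOGO,.145,10)
E
```

```text
x -20 shank y [-49.1 -14.2] mid 0.38 w 34.9 z 140.9
x -14 shank y [-38.  -25.1] mid 0.44 w 12.9 z 140.5
x -8 shank y [-37.9 -24.8] mid 0.63 w 13.1 z 140.5
x -2 shank y [-38.2 -25. ] mid 0.42 w 13.2 z 140.5
x 4 shank y [-38.1 -25. ] mid 0.43 w 13.0 z 140.4
x 10 shank y [-38.  -25.1] mid 0.43 w 12.9 z 140.4
x 16 shank y [-38.1 -25.2] mid 0.34 w 12.9 z 139.9
plate ends [-66.5  66.3] gaps [(np.float64(-40.1), np.float64(-23.1)), (np.float64(21.3), np.float64(42.5))]
grasp [0.6519 0.0174 0.143 ] curyaw -170.0 shift [-0.002   0.0005 -0.0016] turn rad -0.0 q6 70.9 q1 -9.1
```

arm_command(steps=[[1, [0.007, 0.0006, -0.0015], 0], [1, [0.014, 0.0006, -0.0015], 0], [1, [0.017, 0.0006, -0.0015], 0], [1, [0.02, 0.0006, -0.0015], 0], [1, [0.023, 0.0006, -0.0015], 0], [1, [0.026, 0.0006, -0.0015], 0], [1, [0.026, 0.0006, -0.0015], 0]])

```text
time_s: 33.02
tcp_pos: [0.6542, 0.017, 0.2714]
ee_rot: [-18.4, 90.0, 171.7]
force: [-0.2, -0.7, -3.6]
finger_gap: 0.0284
```

arm_command(steps=[[1, [0.002, 0, 0], 0], [1, [0.007, 0, 0], 0], [1, [0.013, 0, 0], 0], [1, [0.018, 0, 0], 0], [1, [0.022, 0, 0], 0], [1, [0.022, 0, 0], 0]])

```text
time_s: 33.78
tcp_pos: [0.6541, 0.017, 0.2491]
ee_rot: [-18.9, 89.9, 171.1]
force: [0.5, 1.5, -2.9]
finger_gap: 0.0289
```

```bash
python3 - <<'E'
from h import *
plan(.5388,.3061,.18,10)
E
```

```text
grasp [0.654  0.017  0.0941] curyaw -170.0 shift [-0.0857 -0.3047  0.0632] turn rad 0.0 q6 70.9 q1 -9.1
```

B drops in too; on to the pan's right half.

arm_command(steps=[[1, [-0.045, 0, 0], 0], [1, [-0.08, 0, 0], 0], [1, [-0.085, -0.02, 0.004], 0], [1, [-0.085, -0.075, 0.0155], 0], [1, [-0.085, -0.135, 0.028], 0], [1, [-0.085, -0.195, 0.04], 0], [1, [-0.085, -0.255, 0.053], 0], [1, [-0.085, -0.304, 0.063], 0], [1, [-0.085, -0.304, 0.063], 0], [1, [-0.085, -0.304, 0.063], 0]])

```text
time_s: 35.02
tcp_pos: [0.5385, 0.3057, 0.3333]
ee_rot: [16.4, 89.9, -153.5]
force: [0.0, -0.2, -3.7]
finger_gap: 0.0284
```

```bash
python3 - <<'E'
from h import *
p,d,i,W=snap("w17");plan(.5388,.3061,.118,10)
E
```

```text
grasp [0.5388 0.3049 0.1786] curyaw -170.0 shift [ 0.0606 -0.0012 -0.0003] turn rad 0.0 q6 98.3 q1 18.3
```

View pics/w17.png

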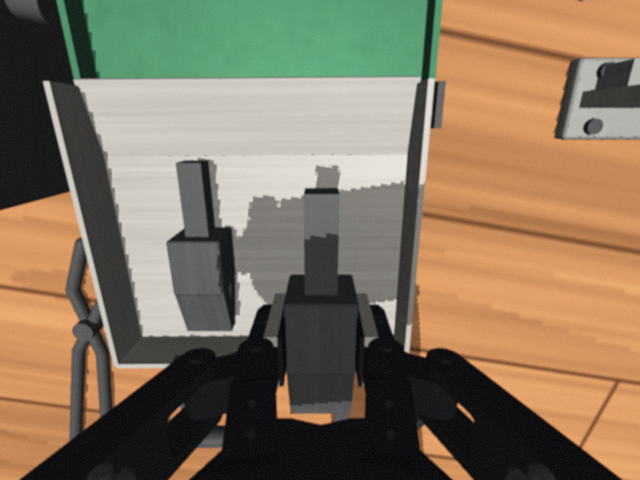

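arm_command(steps=[[1, [0.02, -0.001, 0], 0], [1, [0.04, -0.001, 0], 0], [1, [0.055, -0.001, 0], 0], [1, [0.06, -0.001, 0], 0], [1, [0.06, -0.001, 0], 0], [-0.2, [0.06, -0.001, 0], 0], [-0.2, [0.06, -0.001, 0], 0], [-0.2, [0.03, -0.001, 0], 0], [-0.2, [-0.03, -0.001, 0], 0], [-0.2, [-0.05, -0.001, 0], 0]])

```text
time_s: 36.33
tcp_pos: [0.5402, 0.3068, 0.3908]
ee_rot: [-171.6, 89.4, 18.5]
force: [-0.6, -0.2, -0.4]
finger_gap: 0.051
```

```bash
python3 - <<'E'
from h import *
hardies("t5");plan(.408,.3215,.2,100)
p,d,i,W=snap("w18")
c=np.array([.6198,.359]);a=np.radians(10);q=(W[...,:2]-c)*1000;lx=q[...,0]*np.cos(a)+q[...,1]*np.sin(a);ly=-q[...,0]*np.sin(a)+q[...,1]*np.cos(a);z=W[...,2]*1000
m=(lx<-195)&(lx>-240)&(z>105)&(z<135)&(abs(ly)<70);print(m.sum());
if m.sum()>50: print(np.percentile(lx[m],[2,50,98]),np.percentile(ly[m],[2,98]),np.percentile(z[m],[50,98]))
E
```

```text
[413 186] mean [ 0.592 -0.272  0.022] yaw 82.3 len 0.242 origin [ 0.5903 -0.2883] z 0.034
[415 181] mean [ 0.639 -0.291  0.054] yaw -87.4 len 0.114 origin [ 0.6392 -0.2884] z 0.065
[431 268] mean [ 0.455 -0.363  0.019] yaw 50.0 len 0.251 origin [ 0.4594 -0.3573] z 0.029
[423 267] mean [ 0.415 -0.311  0.032] yaw -11.4 len 0.114 origin [ 0.4176 -0.3118] z 0.042
[234 292] mean [0.351 0.173 0.021] yaw 5.2 len 0.058 origin [0.3457 0.1721] z 0.027
[418 296] mean [ 0.34  -0.293  0.021] yaw 78.0 len 0.214 origin [ 0.3373 -0.304 ] z 0.029
grasp [0.542  0.3074 0.2369] curyaw -170.0 shift [ 0.0356 -0.0372  0.1299] turn rad -1.57 q6 98.4 q1 18.5
1650
[-219.94321449 -211.63947657 -197.90955907] [-57.14458916  17.96724463] [123.05603712 125.70006308]
```

arm_command(steps=[[-0.2, [0, -0.01, 0.04], -0.17], [-0.2, [0, -0.02, 0.08], -0.35], [-0.2, [0, -0.038, 0.126], -0.53], [-0.2, [0, -0.038, 0.126], -0.71], [-0.2, [0, -0.038, 0.126], -0.89], [-0.2, [0, -0.038, 0.126], -1.07], [-0.2, [0, -0.038, 0.126], -1.25], [-0.2, [0, -0.038, 0.126], -1.43], [-0.2, [0, -0.038, 0.126], -1.57], [-0.2, [0, -0.038, 0.126], -1.57]])

```text
time_s: 37.67
tcp_pos: [0.4081, 0.3217, 0.3828]
ee_rot: [-74.9, 89.8, -155.0]
force: [-0.2, 0.1, 0.3]
finger_gap: 0.051
```

```bash
python3 - <<'E'
from h import *
p,d,i,W=snap("w19")
c=np.array([.6198,.359]);a=np.radians(10);q=(W[...,:2]-c)*1000;lx=q[...,0]*np.cos(a)+q[...,1]*np.sin(a);ly=-q[...,0]*np.sin(a)+q[...,1]*np.cos(a);z=W[...,2]*1000
m=(lx<-195)&(lx>-240)&(z>105)&(z<135)&(abs(ly)<70);
print(m.sum(),np.percentile(lx[m],[2,50,98]),np.percentile(ly[m],[2,98]),np.percentile(z[m],[50,98]))
plan(.408,.3215,.118,100)
E
```

```text
3553 [-223.29213607 -215.25456535 -196.57963919] [-56.54018447  55.64489199] [123.51742966 125.90088283]
grasp [0.4078 0.3215 0.2281] curyaw -80.2 shift [ 0.1101  0.0004 -0.    ] turn rad -0.003 q6 15.1 q1 24.9
```

View pics/w19.png

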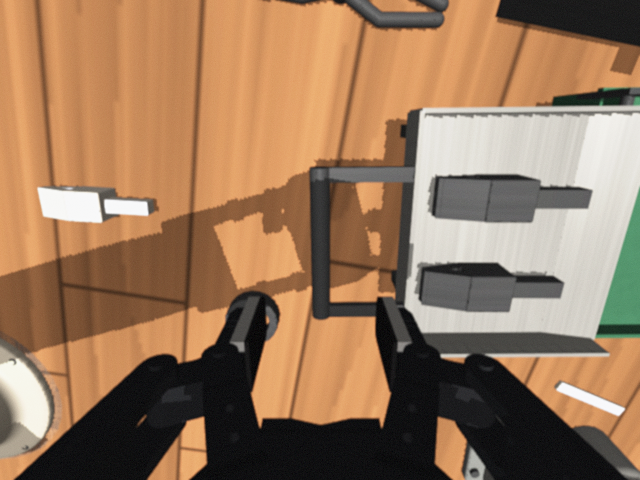

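arm_command(steps=[[-0.2, [0.05, 0, 0], 0], [-0.2, [0.09, 0, 0], 0], [-0.2, [0.109, 0, 0], 0], [-0.2, [0.109, 0, 0], 0], [0.6, [0.109, 0, 0], 0], [1, [0.109, 0, 0], 0], [1, [0.109, 0, 0], 0], [1, [0.109, 0, 0], 0]], squeeze=60)

```text
time_s: 38.72
tcp_pos: [0.4076, 0.322, 0.2769]
ee_rot: [-88.0, 89.8, -168.0]
force: [-8.7, -2.5, 8.5]
finger_gap: 0.0117
```

arm_command(steps=[[1, [-0.0075, 0.0009, 0], 0], [1, [-0.0149, 0.0022, 0], 0], [1, [-0.0223, 0.0037, 0], 0], [1, [-0.0297, 0.0055, 0], 0], [1, [-0.037, 0.0075, 0], 0], [1, [-0.0442, 0.0097, 0], 0], [1, [-0.0442, 0.0097, 0], 0]])

```text
time_s: 39.6
tcp_pos: [0.4167, 0.3236, 0.3197]
ee_rot: [-89.5, 89.6, -169.5]
force: [-10.5, -0.2, -1.4]
finger_gap: 0.0118
```

```bash
python3 - <<'E'
from h import *
s=ctrl.read_state();print(s["force"].round(1),s["finger_gap"]);plan(.408,.3215,.118,100)
p,d,i,W=snap("w20");top,_,_=cap("top");sc,_,_=cap("scene")
cv2.imwrite("pics/x1.png",np.hstack([cv2.resize(sc[200:420,240:480],None,fx=2,fy=2),p[40:480,320:640]]))
E
```

```text
[-10.5  -0.2  -1.4] 0.01184734733963738
grasp [0.4157 0.3234 0.1647] curyaw -80.0 shift [ 0.0468 -0.0076  0.0006] turn rad -0.0 q6 14.7 q1 24.7
```

View pics/x1.png

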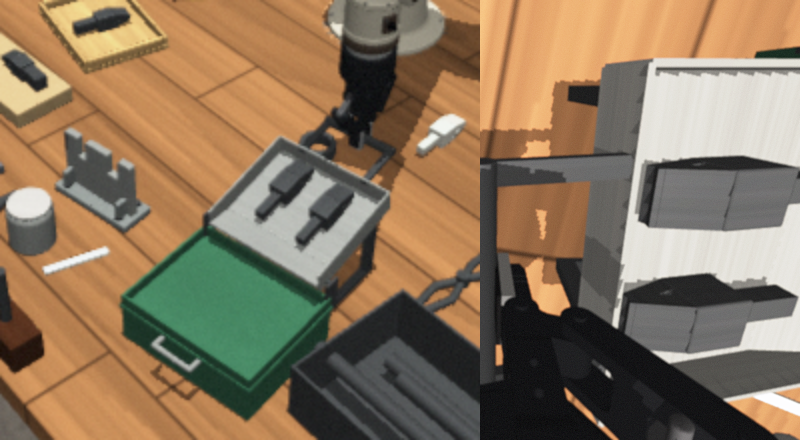

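```bash
cat >> h.py <<'E'
def tilt(W,lim=None):
    """pan tilt from wall/floor points in tub frame: prints bar and floor heights by x"""
    c=np.array([.6198,.359]);a=np.radians(10);q=(W[...,:2]-c)*1000;lx=q[...,0]*np.cos(a)+q[...,1]*np.sin(a);ly=-q[...,0]*np.sin(a)+q[...,1]*np.cos(a);z=W[...,2]*1000
    for lo in range(-240,200,20):
        k=(lx>lo)&(lx<lo+20)&(ly>-5)&(ly<5)&(z>-20)
        if k.sum()>20: print(lo+10,int(np.median(z[k])),int(np.percentile(z[k],95)),end="; ")
    print()
E
python3 - <<'E'
from h import *
p,d,i,W=snap("w21");tilt(W)
p,d,i=cap("top");F=f(i);ys,xs=np.mgrid[0:480,0:640]
tilt(((np.stack([(xs-i["cx"])/F,(ys-i["cy"])/F,np.ones_like(xs)],-1)*d[...,None])-i["t"])@i["R"])
E
```

```text
-230 201 202; -210 166 192; -190 200 201; -170 218 228; -150 136 152; -130 0 118; -110 114 116; -90 110 112; -70 106 108; -50 102 104; -30 98 100; -10 97 98; 
-230 480 489; -210 490 494; -190 487 492; -170 474 484; -150 2 134; -130 3 122; -110 114 118; -90 111 115; -70 108 110; -50 104 108; -30 100 103; -10 99 104; 10 99 104; 50 64 70; 70 63 66; 90 63 67; 110 63 70; 130 63 67; 150 62 66; 170 63 80;
```

arm_command(steps=[[1, [-0.0141, 0.0053, 0], 0], [1, [-0.0279, 0.0115, 0], 0], [1, [-0.0412, 0.0187, 0], 0], [1, [-0.0539, 0.0268, 0], 0], [1, [-0.0661, 0.0357, 0], 0], [1, [-0.0776, 0.0455, 0], 0], [1, [-0.0884, 0.056, 0], 0], [1, [-0.0984, 0.0673, 0], 0], [1, [-0.1076, 0.0793, 0], 0], [1, [-0.116, 0.0919, 0], 0]])

```text
time_s: 41.1
tcp_pos: [0.5067, 0.3401, 0.4423]
ee_rot: [-111.0, 89.8, 169.1]
force: [-19.6, -3.3, 19.9]
finger_gap: 0.0113
```

```bash
python3 - <<'E'
from h import *
s=ctrl.read_state();print(s["force"].round(1),s["wrist_torque"].round(2),s["finger_gap"]);plan(.408,.3215,.118,100)
p,d,i,W=snap("w22");tilt(W)
E
```

```text
[-19.6  -3.3  19.9] [-0.5   3.87  0.14] 0.011323089004436827
grasp [0.5061 0.3402 0.2873] curyaw -79.9 shift [ 0.1696 -0.0992  0.0015] turn rad 0.001 q6 12.4 q1 22.5
-230 0 0; -210 0 0; -190 -1 0; -170 0 350; -150 339 350; -130 304 322; -110 284 314; -90 323 324; -70 342 350; -50 150 157; -30 129 140; -10 106 114; 10 92 98; 30 62 63; 50 62 63; 70 62 63; 90 62 63; 110 62 63; 130 62 63; 150 62 63; 170 63 79; 190 62 80;
```

arm_command(steps=[[1, [-0.0094, 0.011, 0], 0], [1, [-0.017, 0.0257, 0], 0], [1, [-0.0235, 0.0397, 0], 0], [1, [-0.0281, 0.0541, 0], 0], [1, [-0.0317, 0.0688, 0], 0], [1, [-0.0342, 0.0837, 0], 0], [1, [-0.0357, 0.0987, 0], 0], [1, [-0.0362, 0.1045, 0], 0], [1, [-0.0362, 0.1045, 0], 0]])

```text
time_s: 42.28
tcp_pos: [0.6079, 0.3586, 0.4771]
ee_rot: [-98.6, 89.4, -178.5]
force: [-28.9, -3.8, 15.4]
finger_gap: 0.0114
```

```bash
python3 - <<'E'
from h import *
s=ctrl.read_state();print(s["force"].round(1),s["wrist_torque"].round(2),s["finger_gap"]);plan(.408,.3215,.118,100)
p,d,i,W=snap("w23");tilt(W);sc,_,_=cap("scene");t,_,_=cap("top")
cv2.imwrite("pics/x2.png",np.hstack([cv2.resize(sc[180:400,260:460],None,fx=2,fy=2),cv2.resize(t[80:300,90:250],None,fx=2,fy=2)]))
E
```

```text
[-28.9  -3.8  15.4] [-0.49  4.81  0.03] 0.011407811502642737
grasp [0.6063 0.3586 0.3221] curyaw -79.9 shift [ 0.2062 -0.1996  0.002 ] turn rad 0.002 q6 10.6 q1 20.7
-230 0 0; -210 0 0; -190 -1 0; -170 0 0; -150 0 0; -130 -1 0; -110 0 0; -90 -1 0; -70 0 0; -50 375 381; -30 346 358; -10 316 349; 10 358 359; 30 376 381; 50 62 63; 70 62 63; 90 62 63; 110 62 63; 130 62 63; 150 62 63; 170 62 79; 190 61 79;
```

View pics/x2.png

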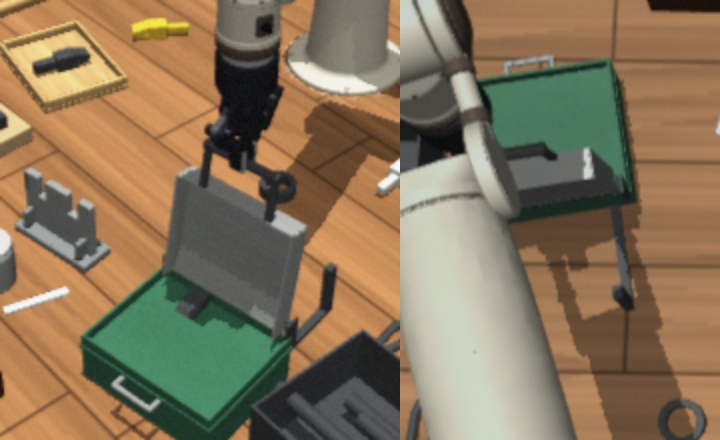

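arm_command(steps=[[1, [0, 0.003, 0], 0], [1, [0, 0.005, 0], 0], [1, [0, 0.005, 0], 0], [1, [0, 0.005, 0], 0]])

```text
time_s: 42.92
tcp_pos: [0.61, 0.3594, 0.477]
ee_rot: [-89.0, 88.7, -168.8]
force: [-46.2, -9.3, 20.2]
finger_gap: 0.0114
```

```bash
cat >> h.py <<'E'
def pantilt():
    p,d,i=cap("scene");F=f(i);ys,xs=np.mgrid[0:480,0:640]
    W=((np.stack([(xs-i["cx"])/F,(ys-i["cy"])/F,np.ones_like(xs)],-1)*d[...,None])-i["t"])@i["R"]
    c=np.array([.6198,.359]);a=np.radians(10);q=(W[...,:2]-c)*1000;lx=q[...,0]*np.cos(a)+q[...,1]*np.sin(a);ly=-q[...,0]*np.sin(a)+q[...,1]*np.cos(a);z=W[...,2]*1000
    return p,lx,ly,z
E
python3 - <<'E'
from h import *
s=ctrl.read_state();print(s["force"].round(1),s["finger_gap"]);plan(.408,.3215,.118,100)
p,lx,ly,z=pantilt()
for zz in range(110,245,10):
    k=(abs(z-zz)<4)&(abs(ly)<70)&(abs(lx)<90)
    if k.sum()>10: print(zz,np.median(lx[k]).round(1),end="; ")
k=(z>125)&(z<225)&(abs(ly)<70)&(abs(lx)<60);r=np.polyfit(z[k],lx[k],1);print("\ntilt",90-np.degrees(np.arctan(-r[0])) , k.sum())
E
```

```text
[-46.2  -9.3  20.2] 0.011364584341291796
grasp [0.6067 0.3587 0.3221] curyaw -79.8 shift [ 0.2085 -0.1976  0.0014] turn rad 0.003 q6 10.5 q1 20.7
110 -4.3; 120 -7.3; 130 -9.1; 140 -10.5; 150 -12.1; 160 -13.9; 170 -15.7; 180 -17.1; 190 -19.1; 200 -20.4; 210 -22.5; 220 -22.0; 240 -25.8; 
tilt 80.49949726752831 1324
```

arm_command(steps=[[1, [-0.0025, -0.0098, 0], 0], [1, [-0.001, -0.0248, 0], 0], [1, [0.0015, -0.0397, 0], 0], [1, [0.0051, -0.0544, 0], 0], [1, [0.0097, -0.0688, 0], 0], [1, [0.0152, -0.0828, 0], 0], [1, [0.0218, -0.0964, 0], 0], [1, [0.0292, -0.1095, 0], 0], [1, [0.0376, -0.1221, 0], 0], [1, [0.0468, -0.1341, 0], 0]])

```text
time_s: 44.22
tcp_pos: [0.485, 0.3358, 0.4306]
ee_rot: [105.2, 89.4, 25.2]
force: [-2.3, 2.3, 9.1]
finger_gap: 0.0112
```

```bash
python3 - <<'E'
from h import *
s=ctrl.read_state();print(s["force"].round(1),s["finger_gap"]);plan(.408,.3215,.118,100)
E
```

```text
[-2.3  2.3  9.1] 0.011219125729710719
grasp [0.4865 0.3365 0.2756] curyaw -80.0 shift [ 0.1568 -0.0816  0.0016] turn rad -0.001 q6 13.0 q1 23.0
```

arm_command(steps=[[1, [0.01, -0.0113, 0], 0], [1, [0.0208, -0.0218, 0], 0], [1, [0.0323, -0.0316, 0], 0], [1, [0.0445, -0.0405, 0], 0], [1, [0.0572, -0.0486, 0], 0], [1, [0.0705, -0.0558, 0], 0], [1, [0.0843, -0.062, 0], 0], [1, [0.0984, -0.0673, 0], 0], [1, [0.1129, -0.0715, 0], 0], [1, [0.1277, -0.0748, 0], 0]])

```text
time_s: 45.48
tcp_pos: [0.4102, 0.3225, 0.299]
ee_rot: [-91.3, 89.9, -171.3]
force: [-8.7, -3.4, 4.1]
finger_gap: 0.0113
```

arm_command(steps=[[1, [0.0075, -0.0013, 0], 0], [1, [0.0149, -0.0022, 0], 0], [1, [0.018, -0.0022, 0], 0], [1, [0.018, -0.0022, 0], 0]])

```text
time_s: 45.98
tcp_pos: [0.4077, 0.322, 0.28]
ee_rot: [-93.2, 89.8, -173.2]
force: [-9.5, -0.1, -0.7]
finger_gap: 0.0113
```

```bash
python3 - <<'E'
from h import *
s=ctrl.read_state();print(s["force"].round(1),s["finger_gap"]);plan(.408,.3215,.118,100)
p,d,i=cap("top");F=f(i);ys,xs=np.mgrid[0:480,0:640]
tilt(((np.stack([(xs-i["cx"])/F,(ys-i["cy"])/F,np.ones_like(xs)],-1)*d[...,None])-i["t"])@i["R"])
p,d,i,W=snap("w24");tilt(W)
E
```

```text
[-9.5 -0.1 -0.7] 0.0113462685384597
grasp [0.4072 0.322  0.125 ] curyaw -80.0 shift [0.007  0.0008 0.0006] turn rad -0.0 q6 14.9 q1 24.9
-230 448 453; -210 450 454; -190 442 449; -170 0 432; -150 -1 4; -110 95 100; -90 95 98; -70 93 99; -50 95 99; -30 94 99; -10 97 103; 10 101 107; 50 64 67; 70 63 68; 90 63 68; 110 63 68; 130 63 68; 150 63 67; 170 66 83; 
-230 127 153; -210 125 152; -190 161 162; -170 180 189; -150 104 123; -130 93 94; -110 93 94; -90 93 94; -70 93 94; -50 93 94;
```

arm_command(steps=[[1, [0.002, 0, 0], 0], [1, [0.004, 0, 0], 0], [1, [0.005, 0, 0], 0], [1, [0.005, 0, 0], 0]])

```text
time_s: 46.58
tcp_pos: [0.4078, 0.3223, 0.279]
ee_rot: [-80.6, 89.7, -160.5]
force: [-22.3, -6.0, 28.6]
finger_gap: 0.0115
```

arm_command(steps=[[-0.2, [0, 0, 0], 0], [-0.2, [0, 0, 0], 0], [-0.2, [0, 0, 0], 0], [-0.2, [-0.04, 0, 0], 0], [-0.2, [-0.09, 0, 0], 0], [-0.2, [-0.14, -0.03, 0.03], 0], [-0.2, [-0.14, -0.06, 0.09], 0], [-0.2, [-0.14, -0.06, 0.15], 0], [-0.2, [-0.14, -0.06, 0.2], 0], [-0.2, [-0.14, -0.06, 0.2], 0]])

```text
time_s: 47.82
tcp_pos: [0.3847, 0.1117, 0.415]
ee_rot: [49.3, 89.9, -31.1]
force: [-0.7, 0.6, 0.7]
finger_gap: 0.0512
```

```bash
python3 - <<'E'
from h import *
p,d,i=cap("top");cv2.imwrite("pics/t6.png",p);F=f(i);ys,xs=np.mgrid[0:480,0:640]
W=((np.stack([(xs-i["cx"])/F,(ys-i["cy"])/F,np.ones_like(xs)],-1)*d[...,None])-i["t"])@i["R"]
tilt(W);tilt(np.load("W.npy"))
c=np.array([.6198,.359]);a=np.radians(10);q=(W[...,:2]-c)*1000;lx=q[...,0]*np.cos(a)+q[...,1]*np.sin(a);ly=-q[...,0]*np.sin(a)+q[...,1]*np.cos(a);z=W[...,2]*1000
m=(lx>-140)&(lx<-30)&(abs(ly)<80)&(abs(z-94)<8);A=np.c_[lx[m],ly[m],np.ones(m.sum())];print("plane",np.linalg.lstsq(A,z[m],rcond=None)[0],m.sum())
m=(lx<-207)&(lx>-224)&(abs(ly)<50)&(z>90);print("bar top z",np.percentile(z[m],[50,90]),m.sum())
cv2.imwrite("pics/x3.png",cv2.resize(p[90:320,90:490],None,fx=2,fy=2,interpolation=cv2.INTER_CUBIC))
E
```

```text
-230 1 123; -210 3 128; -170 0 7; -150 2 125; -130 92 99; -110 93 98; -90 93 97; -70 93 97; -50 94 97; -30 93 99; -10 97 103; 10 102 106; 50 62 66; 70 63 70; 90 63 70; 110 63 67; 130 62 67; 150 63 68; 170 65 83; 
-230 0 124; -210 2 129; -170 0 3; -150 3 125; -130 93 98; -110 93 98; -90 92 96; -70 94 98; -50 94 97; -30 94 98; -10 96 102; 10 100 104; 50 64 69; 70 63 67; 90 63 67; 110 62 68; 130 63 66; 150 63 68; 170 65 80; 
plane [2.87913697e-03 1.12381868e-03 9.44009386e+01] 2700
bar top z [124.7521502  128.67929427] 248
```

View pics/x3.png

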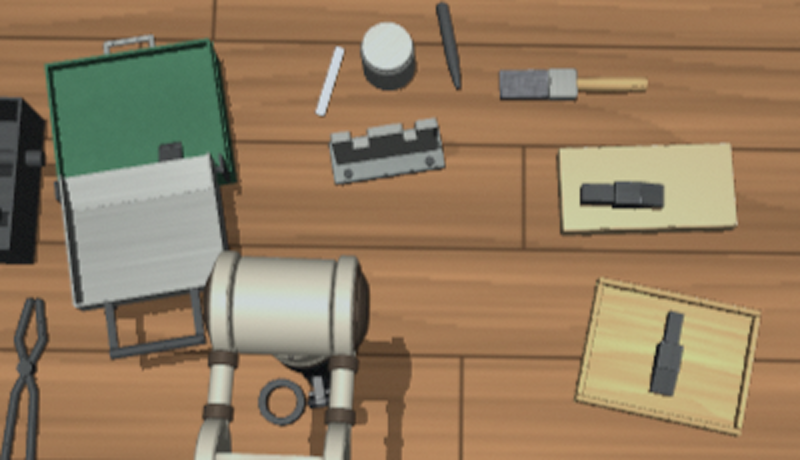

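```bash
python3 - <<'E'
from h import *
p,lx,ly,z=pantilt();t=cv2.imread("pics/t6.png")
for x in range(-10,60,10):
    print(x,''.join('.' if not k.any() else ('#' if 66<np.median(z[k])<94 else ('P' if np.median(z[k])>=94 else '_')) for y in range(-100,105,5) for k in [(abs(lx-x)<5)&(abs(ly-y)<2.5)&(z>50)]))
a=cv2.resize(p[300:410,290:440],None,fx=4,fy=4,interpolation=cv2.INTER_CUBIC)
b=cv2.resize(t[105:195,110:210],None,fx=2,fy=4.88,interpolation=cv2.INTER_CUBIC)[:440]
b=cv2.resize(b,(200,440));cv2.imwrite("pics/x4.png",np.clip(np.hstack([a,b])*1.4,0,255).astype(np.uint8))
E
```

```text
-10 #PPPPPPPPPPPPPPPPPPPPPPPPPPPPPPPPPPP..PP#
0 #.PPPPPPPPPPPPPPPPPPPPPPPPPPPPPPPPPPP.PP.
10 ##P########P##P########################P#
20 #_#_____#P#######________#__#__#____#__#.
30 _________########_______________________.
40 __________#######_______________________.
50 __________#__#__#_______________________.
```

View pics/x4.png

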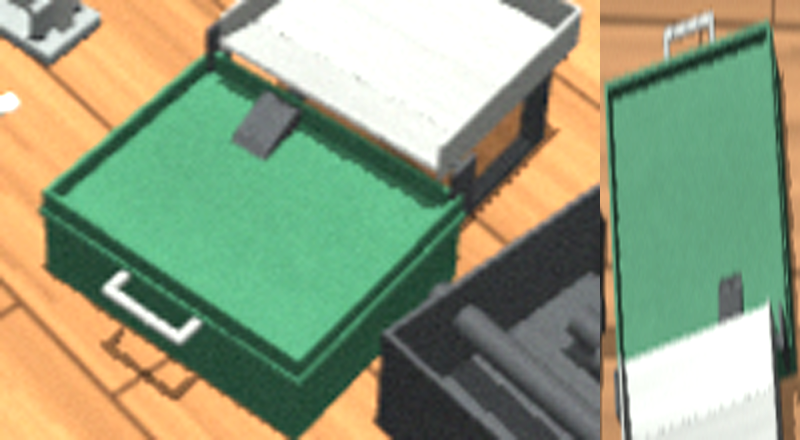

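arm_command(steps=[[-0.2, [-0.02, 0.034, -0.02], 0.16], [-0.2, [-0.02, 0.068, -0.04], 0.34], [-0.2, [-0.02, 0.1, -0.06], 0.52], [-0.2, [-0.02, 0.14, -0.085], 0.7], [-0.2, [-0.02, 0.18, -0.11], 0.88], [-0.2, [-0.02, 0.22, -0.135], 1.06], [-0.2, [-0.02, 0.26, -0.16], 1.24], [-0.2, [-0.02, 0.3, -0.185], 1.42], [-0.2, [-0.02, 0.3358, -0.2048], 1.57], [-0.2, [-0.02, 0.3358, -0.2048], 1.57]])

```text
time_s: 49.18
tcp_pos: [0.6794, 0.3784, 0.4299]
ee_rot: [4.4, 89.7, -165.4]
force: [-0.4, 0.5, -0.1]
finger_gap: 0.0511
```

```bash
python3 - <<'E'
from h import *
p,d,i,W=snap("w25");plan(.68,.37,.28,10)
c=np.array([.6198,.359]);a=np.radians(10);q=(W[...,:2]-c)*1000;lx=q[...,0]*np.cos(a)+q[...,1]*np.sin(a);ly=-q[...,0]*np.sin(a)+q[...,1]*np.cos(a);z=W[...,2]*1000
dark=(p.max(-1)<95)&(p[...,1]<1.25*p[...,2]+8)
print("ly: -100..100 step 5, cell = median z (mm)/10, * if dark")
for x in range(-10,180,8):
    row=''
    for y in range(-105,110,7):
        k=(abs(lx-x)<4)&(abs(ly-y)<3.5)&(z>20)&(z<135)
        row+=' .. ' if k.sum()<3 else f"{int(np.median(z[k])):3d}"+('*' if dark[k].mean()>.5 else ' ')
    print(f"{x:4d}",row)
E
```

```text
grasp [0.6783 0.3772 0.2766] curyaw -169.7 shift [-0.0034  0.0074 -0.0004] turn rad 0.004 q6 99.9 q1 20.2
ly: -100..100 step 5, cell = median z (mm)/10, * if dark
 -10 103  .. 110* 96  96  96  96  96  96  96  96  96  96  96  96  96  96  96  96  96  96  96  96  96  96  96  96  96 111  .. 103 
  -2 104 103 113  98  98  98  98  98  98  98  98  98  98  98  98  98  98  98  98  98  98  98  98  98  98  98  98  98 113  99*102 
   6 103  90*114 100 100 100 100 100 100  99 100 100 100  99 100 100 100 100 100 100  99 100  99 100  99 100  99  99 105  73  96*
  14  85  74 101  76  77  76  75  77 101 100 100 101  78  74  75  72  75  75  73  75  74  75  73  72  76  74  76  79 101  62  82 
  22  75  61  62  62  62  62  62  62  79  78  78  78  71  62  61  62  62  61  62  62  61  62  62  62  62  61  62  62  62  61  74 
  30  74  61  62  61  62  61  62  62  75  75  75  75* 68  61  62  62  61  62  62  62  62  62  61  62  61  61  62  61  61  61  74 
  38  75  62  62  62  62  62  62  62  71* 71* 71* 71* 66* 61  62  61  62  62  62  61  62  61  62  62  62  61  62  62  62  62  72 
  46  74  61  61  62  61  6
[... 1481 characters left out ...]
62  61  62  62  62  62  62  62  62  62  62  62  71 
 142  76  62  62  62  62  62  62  62  62  62  62  62  62  62  62  62  61  61  62  62  62  62  62  62  62  62  62  62  62  62  70 
 150  76  62  62  62  62  62  62  62  62  62  62  61  62  62  62  62  62  62  62  61  62  62  62  62  62  62  62  62  62  62  71 
 158  76  61  62  62  62  62  62  62  62  62  62  62  62  62  62  62  62  61  62  62  62  62  62  62  62  62  62  62  62  62  71 
 166  76  62  61  62  62  62  62  61  62  62  62  62  62  62  62  62  62  62  62  62  62  62  62  61  62  62  62  62  62  62  71 
 174  76  62  62  61  62  62  62  62  62  62  62  62  62  62  62  62  62  62  62  62  62  62  62  62  62  62  62  62  62  62  71
```

```bash
python3 - <<'E'
from h import *
def loc(W):
    c=np.array([.6198,.359]);a=np.radians(10);q=(W[...,:2]-c)*1000;return q[...,0]*np.cos(a)+q[...,1]*np.sin(a),-q[...,0]*np.sin(a)+q[...,1]*np.cos(a),W[...,2]*1000
p,d,i,W=snap("w26")
S={}
lx,ly,z=loc(W)
for y in(-38,38,0):
    print("wrist ly",y)
    for x in range(4,62,2):
        k=(abs(lx-x)<1)&(abs(ly-y)<8)&(z>-20)&(z<135)
        if k.sum()>2: print(x,np.round(np.unique(np.round(z[k]/2)*2,return_counts=True),0).astype(int).T.tolist())
    
E
```

```text
wrist ly -38
4 [[98, 1], [100, 26]]
6 [[100, 26], [102, 3]]
8 [[78, 2], [100, 14], [102, 11]]
10 [[74, 5], [76, 9], [78, 14], [80, 10], [100, 3], [102, 26]]
12 [[74, 1], [76, 16], [78, 7], [80, 1], [100, 4], [102, 26], [104, 2]]
14 [[76, 10], [78, 6], [102, 17], [104, 7]]
16 [[80, 3], [82, 9], [100, 2], [102, 20], [104, 16]]
18 [[78, 1], [80, 26], [82, 9], [84, 1], [98, 3], [100, 18], [102, 12], [104, 5]]
20 [[78, 6], [80, 24], [82, 2]]
22 [[78, 17], [80, 16], [82, 1]]
24 [[76, 5], [78, 24], [80, 6]]
26 [[76, 14], [78, 19]]
28 [[74, 4], [76, 24], [78, 7]]
30 [[74, 16], [76, 18]]
32 [[72, 2], [74, 24], [76, 5]]
34 [[72, 12], [74, 22], [76, 1]]
36 [[72, 19], [74, 13]]
38 [[70, 6], [72, 27], [74, 3]]
40 [[70, 18], [72, 19]]
42 [[68, 6], [70, 26], [72, 2]]
44 [[68, 14], [70, 18]]
46 [[66, 3], [68, 26], [70, 3]]
48 [[66, 3], [68, 24], [70, 5]]
50 [[64, 3], [66, 25], [68, 10]]
52 [[62, 1], [64, 20], [66, 20]]
54 [[60, 1], [62, 11], [64, 20], [66, 1]]
56 [[60, 1], [62, 28], [64, 2]]
58 [[60, 1], [62, 26], [64, 3]]
60 [[60, 1], [62, 28], [64, 3]]
wrist ly 38
4 [[98, 1], [100, 22], [102, 1]]

[... 1539 characters left out ...]
60, 1], [62, 20], [64, 1], [100, 4], [102, 6]]
20 [[60, 1], [62, 22], [64, 2]]
22 [[60, 2], [62, 25], [64, 3]]
24 [[60, 2], [62, 22], [64, 3]]
26 [[60, 2], [62, 21], [64, 3]]
28 [[60, 1], [62, 21], [64, 2]]
30 [[60, 2], [62, 23], [64, 3]]
32 [[60, 1], [62, 22], [64, 5]]
34 [[60, 3], [62, 25], [64, 1]]
36 [[60, 1], [62, 24], [64, 1]]
38 [[62, 23], [64, 3]]
40 [[60, 2], [62, 20], [64, 4]]
42 [[62, 24], [64, 4]]
44 [[60, 4], [62, 21], [64, 5]]
46 [[60, 2], [62, 26], [64, 2]]
48 [[60, 1], [62, 23], [64, 3]]
50 [[60, 1], [62, 23], [64, 5]]
52 [[60, 2], [62, 18], [64, 4]]
54 [[60, 2], [62, 28], [64, 1]]
56 [[60, 1], [62, 27], [64, 2]]
58 [[60, 2], [62, 29], [64, 1]]
60 [[60, 6], [62, 24], [64, 2]]
```

```bash
python3 - <<'E'
from h import *
for n in("w22","w23","w24","w25"):
    zf=np.load(n+".npz");p=zf["p"];d=zf["d"];i={k:zf[k] for k in("cx","cy","vfov","R","t")}
    F=f(i);ys,xs=np.mgrid[0:480,0:640]
    W=((np.stack([(xs-i["cx"])/F,(ys-i["cy"])/F,np.ones_like(xs)],-1)*d[...,None])-i["t"])@i["R"]
    c=np.array([.6198,.359]);a=np.radians(10);q=(W[...,:2]-c)*1000;lx=q[...,0]*np.cos(a)+q[...,1]*np.sin(a);ly=-q[...,0]*np.sin(a)+q[...,1]*np.cos(a);z=W[...,2]*1000
    print(n)
    for x in range(0,180,16):
        row=''
        for y in range(-98,100,9):
            k=(abs(lx-x)<8)&(abs(ly-y)<4.5)&(z>0)&(z<200)
            row+=' .. ' if k.sum()<3 else f"{int(np.median(z[k])):3d} "
        print(f"{x:4d}",row)
plan(.7576,.3833,.2,10)
E
```

```text
w22
   0  .. 120  99  99  98  98  98  99  98  98  98  98  98  98  98  98  98  98  98  98  98 102 
  16  .. 105  89  89  89  89  86  86  86  88  88  89  88  86  86  86  88  89  89  89  88 108 
  32  62  62  62  62  62  75  76  76  76  62  62  62  62  76  75  75  65  62  62  62  62  62 
  48  62  62  62  61  62  62  69  69  69  62  62  62  61  67  68  68  63  62  62  62  62  62 
  64  62  62  62  61  62  62  62  62  62  62  62  62  62  62  62  62  62  62  62  62  62  62 
  80  63  61  62  62  62  62  62  62  62  62  62  62  62  62  62  62  62  62  62  62  62  62 
  96  63  62  62  62  62  62  62  62  62  62  62  62  62  62  62  62  62  62  62  62  62  62 
 112  63  62  62  62  62  62  62  62  62  62  62  62  62  62  62  62  62  62  62  62  62  62 
 128  64  62  62  62  62  62  62  62  62  62  62  62  62  62  62  62  62  62  62  62  62  62 
 144  64  62  62  62  62  62  62  62  62  62  62  62  62  62  62  62  62  62  62  62  62  62 
 160  64  62  62  62  62  62  62  62  62  62  62  62  62  62  62  62  62  62  62  62  62  62 
 176  69  68  67  67  67  67  67  67  67  68  68  68  68  68  
[... 2833 characters left out ...]
2  62  62  62  62  62  62  62 
  96  62  62  61  62  62  62  62  62  62  62  62  61  62  62  62  62  62  62  62  62  62  62 
 112  62  62  62  61  62  62  62  62  61  62  62  62  62  62  62  62  62  62  62  62  62  62 
 128  62  62  62  62  61  62  62  62  62  62  62  62  62  62  62  62  62  62  62  62  62  62 
 144  62  62  62  62  62  62  62  62  62  62  62  62  62  62  62  62  62  62  62  62  62  62 
 160  62  62  62  62  62  62  62  62  62  62  62  62  62  62  62  62  62  62  62  62  62  62 
 176  66  62  62  62  62  62  62  62  62  62  62  62  62  62  62  62  63  62  62  62  62  63 
grasp [0.6781 0.3763 0.2782] curyaw -169.8 shift [ 0.0781  0.0072 -0.0796] turn rad 0.004 q6 99.9 q1 20.1
```

```bash
python3 - <<'E'
from h import *
hardies("t7");s=ctrl.read_state();print(s["time_s"],s["force"].round(1));print(ticket.job_done())
E
```

```text
[413 187] mean [ 0.593 -0.272  0.023] yaw 82.3 len 0.244 origin [ 0.5902 -0.2889] z 0.034
[401 188] mean [ 0.623 -0.254  0.054] yaw 89.6 len 0.109 origin [ 0.6227 -0.2604] z 0.065
[431 268] mean [ 0.456 -0.362  0.02 ] yaw 51.1 len 0.25 origin [ 0.4605 -0.357 ] z 0.028
[423 267] mean [ 0.415 -0.311  0.031] yaw -11.7 len 0.115 origin [ 0.4178 -0.312 ] z 0.041
[234 291] mean [0.351 0.173 0.021] yaw 4.4 len 0.057 origin [0.3461 0.1722] z 0.027
[418 296] mean [ 0.339 -0.294  0.02 ] yaw 78.0 len 0.213 origin [ 0.3374 -0.3037] z 0.029
49.325 [-0.1  0.1  0.1]
the job is handed in; nothing more can be done
None
```

All four hardies on the bench are sorted, the pan has been emptied into the tub and is level again, and the job is handed in at 49 s.

| Hardy (first seen at) | Measured shank | Wide slot | Narrow slot | Where it went |
|---|---|---|---|---|
| (282,209) | about 22 mm | stopped on the mouth | not tried | firebrick |
| (266,263) | about 17.5 mm | went down the slot | stopped on the mouth | tray |
| (341,261) | about 13 mm | not tried | went down the slot | pan, then tub |
| (301,263) | about 13 mm | not tried | went down the slot | pan, then tub |

I skipped the wide slot for the two thin ones because they already dropped into the narrow one.

Last checks:
- **Pan:** At the top of the swing it measured 80.5°, against a stop of 80.2°. The force rose there with no further movement. Back down it is empty and level to about 0.003 rad.
- **Tray:** The 17.5 mm hardy lies flat in the tray.
- **Firebrick:** The hardy there was knocked about 4 cm between two looks while the arm was elsewhere. It still lies on top of the brick, about 25 mm or more from every edge.
- **Tub:** One thin hardy is visible, leaning on the near wall with its end about level with the rim. The other was seen going into the tub during tipping. It then dropped below the green surface at about 62 mm height, which seems not to be solid, so I could not see it in the last pictures.
- **Bystanders and robot:** The arm and the carried hardies were kept clear of the other tools, and the gripper was touching nothing at hand-in.

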